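# Pin the links into the yoke bracket and lock the pins with the keeper bar

## Task

Assemble the blue yoke bracket: slide every steel link that lies on the bench into a yoke of its own, eye first, and drop a pin from the grey rack all the way down through both ears and the eye between them, so that its flange sits on the upper ear. When all links are pinned, lock the pins: lay the yellow-sleeved keeper bar along the row above the pin heads and press it down past the sprung orange jaws until it sits fully home in both fork clips, about centred, with both jaws snapped shut over it. Do not disturb the micrometer, the screwdriver and the marker lying around.

Things in the scene. Friction and masses are not known exactly. Their poses are not given: they have to be found in the camera images.
- bracket: Blue bracket fixed to the bench, base 75 x 220 mm, 10 mm thick (x = -40 to +35 mm). Origin: on the bench under the middle yoke's hole. Three yokes stand along y at -56, 0, +56 mm, all open to -x (links come in from there moving +x). Two fork clips at y = -88 and +88 mm, highest point z = 113 mm. In front of each yoke a rail 20 mm wide, top z = 30 mm, runs to x = -85 mm and bears the link's tail.
- clip_left (a point): Seat of the left fork clip (bracket y = +88 mm), where the rod's axis lies when home: 87 mm over the bench. Slot open upward: saddle floor 6 mm below this point, fixed wall from 7.5 mm on the +x side up to z = 113 mm, sprung orange jaw on the -x side with its nose overhanging the slot at z = 94 to 108 mm. The clip is 12 mm wide along y.
- clip_right (a point): The same for the right fork clip (bracket y = -88 mm).
- rack: Grey plastic block 44 x 112 x 42 mm fixed to the bench, origin at the centre of its underside, with three vertical through holes of 13 mm, 36 mm apart along its own y, in which the pins stand at the start, flange on the block's top (z = 42 mm).
- keeper: Loose keeper bar, 250 g: steel rod 12 mm thick and 220 mm long along its own y, with a yellow square sleeve 14 x 14 mm and 44 mm long in its middle (the place to grip). Origin under the middle of the sleeve; z up as it lies.
- keeper_axis (a point): Middle of the keeper bar, on the rod's axis, 7 mm above its origin. Home in the clips this point is at z = 87 mm over the bench, the rod then runs 3 mm above the heads of seated pins.
- jaw_left (a joint): Angle of the sprung jaw of the left (+y) clip: 0 rad shut, grows as the rod pushes it outward; it has to give about 0.08 rad to let the 12 mm rod past and snaps shut above it. A straight push down of some 4 to 8 N per clip does it.
- jaw_right (a joint): The same for the right (-y) clip.
- yoke_1 (a point): Yoke 1 (bracket y = -56 mm): centre of its hole at the top of the lower ear, 30 mm over the bench; axes as the bracket's. Both ears are 40 x 40 mm with a vertical hole of 13 mm; the gap between them is z = 30 to 42 mm, the upper ear z = 42 to 50 mm; the back wall's face is 16.5 mm behind the hole (+x).
- link_1: Steel link, 150 g, may be absent (then None): flat bar 24 mm wide, 10 mm thick, with a round eye (30 mm outside, hole 13 mm) at its +x end; 110 mm long, from x = -15 to +95 mm. On its tail stands a red grip lug, 14 mm thick along x, 22 mm wide along y, z = 9 to 35 mm. Origin on the underside below the lug; lies flat, z up.
- eye_1 (a point): Centre of the eye's hole of link 1, on the link's underside, 80 mm from its origin along x.
- pin_1: Loose pin, 70 g, all alike: steel shank 10 mm thick reaching 38 mm down (the last 7 mm tapered to 4.4 mm), a brass flange 22 mm wide and 4 mm thick, and above it a round brass head 14 mm thick and 23 mm high to grip. Origin: centre of the flange's underside; z up along the head. Seated in a yoke the origin is 50 mm over the bench and the head's top 77 mm.
- yoke_2 (a point): Yoke 2 (bracket y = 0 mm): centre of its hole at the top of the lower ear, 30 mm over the bench; axes as the bracket's. Both ears are 40 x 40 mm with a vertical hole of 13 mm; the gap between them is z = 30 to 42 mm, the upper ear z = 42 to 50 mm; the back wall's face is 16.5 mm behind the hole (+x).
- link_2: Steel link, 150 g, may be absent (then None): flat bar 24 mm wide, 10 mm thick, with a round eye (30 mm outside, hole 13 mm) at its +x end; 110 mm long, from x = -15 to +95 mm. On its tail stands a red grip lug, 14 mm thick along x, 22 mm wide along y, z = 9 to 35 mm. Origin on the underside below the lug; lies flat, z up.
- eye_2 (a point): Centre of the eye's hole of link 2, on the link's underside, 80 mm from its origin along x.
- pin_2: Loose pin, 70 g, all alike: steel shank 10 mm thick reaching 38 mm down (the last 7 mm tapered to 4.4 mm), a brass flange 22 mm wide and 4 mm thick, and above it a round brass head 14 mm thick and 23 mm high to grip. Origin: centre of the flange's underside; z up along the head. Seated in a yoke the origin is 50 mm over the bench and the head's top 77 mm.
- yoke_3 (a point): Yoke 3 (bracket y = 56 mm): centre of its hole at the top of the lower ear, 30 mm over the bench; axes as the bracket's. Both ears are 40 x 40 mm with a vertical hole of 13 mm; the gap between them is z = 30 to 42 mm, the upper ear z = 42 to 50 mm; the back wall's face is 16.5 mm behind the hole (+x).
- link_3: Steel link, 150 g, may be absent (then None): flat bar 24 mm wide, 10 mm thick, with a round eye (30 mm outside, hole 13 mm) at its +x end; 110 mm long, from x = -15 to +95 mm. On its tail stands a red grip lug, 14 mm thick along x, 22 mm wide along y, z = 9 to 35 mm. Origin on the underside below the lug; lies flat, z up.
- eye_3 (a point): Centre of the eye's hole of link 3, on the link's underside, 80 mm from its origin along x.
- pin_3: Loose pin, 70 g, all alike: steel shank 10 mm thick reaching 38 mm down (the last 7 mm tapered to 4.4 mm), a brass flange 22 mm wide and 4 mm thick, and above it a round brass head 14 mm thick and 23 mm high to grip. Origin: centre of the flange's underside; z up along the head. Seated in a yoke the origin is 50 mm over the bench and the head's top 77 mm.
- micrometer: Blue micrometer, 47 x 131 x 18 mm, lying loose near the work; leave alone.
- screwdriver: Red screwdriver, 23 x 176 x 21 mm, lying loose near the work; leave alone.
- marker: White and blue marker pen, 15 x 130 x 15 mm, lying loose near the work; leave alone.
There are look-alikes about, which are no part of the job. Leave any purple look-alike of the link_2 alone.

How it is judged:
By the outcome, as a careful person would: the job done as asked, in the order asked, and still so for the second after the job is handed in, with the robot touching nothing.
Of link_1, link_2, link_3 only 2 to 3 are there at a start; the rules pass over those that are not, and their reading is None.
At some moment in a run one of link_1, link_2, link_3, keeper may be knocked a few centimetres aside while the robot is not near it.
It also fails if it takes over 210 s, if anything falls off the work surface, if the arm or the gripper's body presses on something with over 40 N, if the wrist force passes 120 N, or if a joint passes its speed limit or range.

## Robot

A 6-joint arm with a two-finger parallel gripper is mounted at the origin on a cart in front of the work surface, level with it; the furniture and walls round the work are solid. World frame = base frame: x ahead of the robot, y to its left, z up, the work surface at z = 0. Lengths are in m, angles in rad, forces in N, time in s.
With the tool pointing down it reaches from about 0.425 to 0.95 m from the base axis. Payload 3.5 kg.
Tool frame: the origin (TCP) lies between the finger pads; the fingertips stand 17 mm ahead of it and the grasp point (between the pads) lies 2 mm behind it (arm.tips_ahead is the z of the fingertips in the tool frame, in m); z points along the fingers, y is the line along which they close (so a half turn about z gives the same grasp; the last joint's range is limited). The gripper opens to 85 mm and grips with 20 to 120 N. Pads are 22 mm wide; open, the fingers measure 114 mm over their backs; the gripper's body (76 mm by 85 mm) begins 54 mm behind the grasp point. The pads swing forward as they close: fully open they stand 13 mm farther back than shut.
Start: joints at [1.067, 0.286, 1.577, -0, 1.279, -0.15], TCP at [0.234, 0.633, 0.248] pointing down, gripper open.
Joint ranges: [-2.77, 2.77], [-0.9, 2.22], [0.21, 2.48], [-1.53, 4.67], [0.24, 2.81], [-2.84, 2.84]. Speed limits (rad/s): [2.79, 2.79, 3.14, 3.14, 3.14, 3.14].

## Interface

Orientations are given as a 3x3 rotation matrix whose columns are the frame's x, y, z axes.
In Python, from bench import telemetry, read_camera, arm gives the robot as it stands.
- The arm moves only by the shell command python3 -m jog 'ROWS' [FORCE]. ROWS is JSON, a list of rows, each a list of 3 entries, a list of its own where there are three numbers: the shift along the tool's x, y, z in mm, then the turn, a rotation vector about the tool's x, y, z in rad, then the opening, from 0 (shut) to 1 (fully open). A call has 1 to 12 rows; each row shifts and turns the commanded pose from where the row before left it, along the tool's axes as they then stand; what a row does not reach is not made up. A row lasts 1/8 s, in which the tool goes at most 62.5 mm and 10.7 degrees, less where a joint would pass 70% of its speed; a pose out of reach is approached as far as the arm can. A call is refused whole if a number of a shift passes 62.5 or a number of a turn 0.188, either way. A call with a gripper value outside its range is refused whole. The fingers move at their own pace and stop on an object; FORCE is the grip in N (left out, the last holds). Time passes only in rows, so rows that do not move let the fingers close. It gives the time, the measured TCP pose, the force, the opening and the grip force at its end, in the units of the state.
- telemetry.sense(): the state, without advancing time (a new reading comes with each control period).
- read_camera(name): name is "scene" or "top" or "wrist"; returns a dict with "frame" (480x640x3 uint8, blue, green, red), "z_map" (480x640 float32, m along the optical axis (not along the pixel's ray), 0 where there is no reading), "fx", "fy", "cx", "cy" (pixels), "R" (3x3) and "t" (3): a world point X has camera coordinates R X + t; the wrist camera has in their place "tool_from_camera" (4x4, takes a point from camera to tool coordinates, whose origin is the TCP and whose axes are the flange's). Camera axes: x right, y down, z forward; pixel columns grow to the right and rows downward; lengths in m; the calibration is good to about 2 mm. A picture is of the moment at which its call begins: read the wrist's pose just before it.
- arm.job_done(): hands the job in; it is judged then, once.
The state is a dict: "time_s": time; "qpos": joint angles; "joint_vel": joint speeds; "tau": joint torques, N m; "ee_pos": TCP position; "eef_rot": TCP orientation; "force": force on the tool from outside, world axes, zero at the start; "torque": the same for the moment, N m; "width": finger opening in m; "grip_force": force on a finger pad.
Only numpy, scipy, OpenCV 4.12 (cv2) and the standard library are available. Lean on these libraries where they do the work, as an engineer would, in place of code of your own. Each camera call takes 0.05 s, during which the arm holds its last target. There are 200 camera calls.

## Working session

There is one attempt and no reset: what is moved stays moved. The work goes in short steps, Python scripts to look and compute and a shell command to move; the robot and the scene stay as the last step left them, time stands still between calls to the robot, and variables do not carry over. Pictures are saved under pics/ and viewed, at most 14 in all, crops included, and the job is handed in when it is done.

```bash
ls; mkdir -p pics; cat > h.py <<'E'
import numpy as np, cv2
from bench import telemetry, read_camera, arm
def shot(name):
    s=telemetry.sense(); c=read_camera(name)
    if name=='wrist':
        T=np.eye(4);T[:3,:3]=np.array(s['eef_rot']);T[:3,3]=s['ee_pos']
        M=T@np.array(c['tool_from_camera']); c['cw']=M
    else:
        R=np.array(c['R']);t=np.array(c['t']).ravel();M=np.eye(4);M[:3,:3]=R.T;M[:3,3]=-R.T@t;c['cw']=M
    return c
def px(c,u,v,z=None):
    """world point from depth (z None) or on plane world z"""
    d=np.array([(u-c['cx'])/c['fx'],(v-c['cy'])/c['fy'],1.])
    M=c['cw']; r=M[:3,:3]@d; o=M[:3,3]
    if z is None:
        return o+r*c['z_map'][int(round(v)),int(round(u))]
    return o+r*(z-o[2])/r[2]
def proj(c,X):
    p=np.linalg.inv(c['cw'])@np.append(X,1); return np.array([c['fx']*p[0]/p[2]+c['cx'],c['fy']*p[1]/p[2]+c['cy']])
def cloud(c):
    v,u=np.mgrid[0:480,0:640]; z=c['z_map']
    P=np.stack([(u-c['cx'])/c['fx']*z,(v-c['cy'])/c['fy']*z,z],-1)
    W=P@c['cw'][:3,:3].T+c['cw'][:3,3]; W[z==0]=np.nan; return W
E
python3 - <<'E'
from h import *
import pickle
for n in('top','scene'):
    c=shot(n);cv2.imwrite(f'pics/{n}1.png',c['frame']);pickle.dump(c,open(n+'.pkl','wb'))
    print(n,c['cw'].round(3).tolist(),c['fx'])
s=telemetry.sense();print(s)
E
```

```text
pics
top [[0.028, -0.998, 0.063, 0.477], [-1.0, -0.028, -0.004, 0.153], [0.005, -0.063, -0.998, 1.495], [0.0, 0.0, 0.0, 1.0]] 591.4061863184912
scene [[0.421, -0.611, 0.671, -0.031], [-0.907, -0.266, 0.327, -0.151], [-0.021, -0.746, -0.666, 0.704], [0.0, 0.0, 0.0, 1.0]] 447.39411538137637
{'time_s': 0.1, 'qpos': array([ 1.06702237e+00,  2.87095530e-01,  1.57803728e+00, -2.64029797e-05,
        1.27858812e+00, -1.49964382e-01]), 'joint_vel': array([-0.00158624, -0.00234784, -0.00086572, -0.00167421,  0.00122535,
       -0.00084476]), 'tau': array([ 1.39588472e-03, -4.07304275e+01, -2.93696380e+01, -8.39597533e-05,
        3.49197944e-03,  5.64717723e-06]), 'ee_pos': array([0.2335526 , 0.63271229, 0.24706953]), 'eef_rot': array([[-9.38062100e-01,  3.46465706e-01, -1.00524924e-03],
       [ 3.46467041e-01,  9.38060270e-01, -1.87608021e-03],
       [ 2.92986917e-04, -2.10816547e-03, -9.99997735e-01]]), 'force': array([ 0.41925924, -0.48106229,  0.68044825]), 'torque': array([-0.00965089, -0.03390871,  0.00289642]), 'grip_force': 0.0, 'width': 0.08528638660904161}
```

View pics/top1.png

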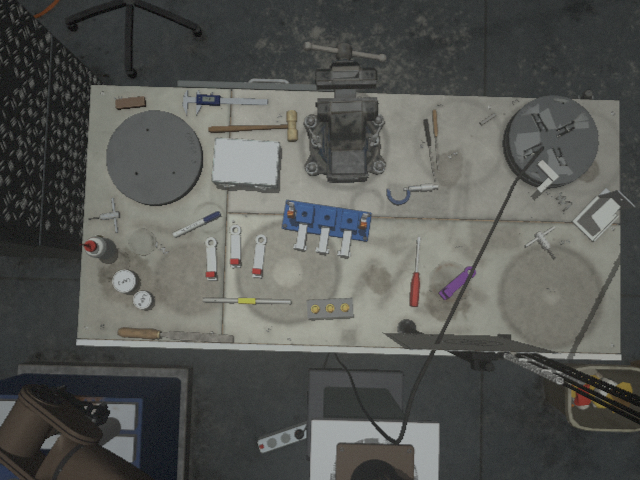

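View pics/scene1.png

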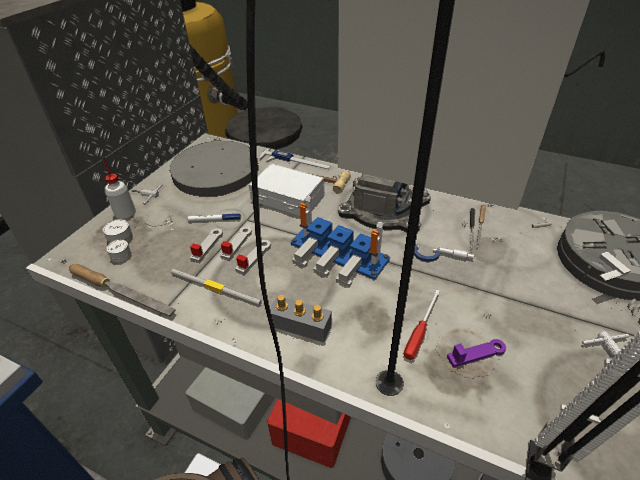

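Candidates for links: red-lug steel links at top px (211,258), (235,245), (259,256). The purple one at (457,282) is the look-alike and is excluded. The bracket is at (325,225), the rack with pins at (330,308) and the keeper at (247,300). The marker is at (197,223), the micrometer at (410,193) and the screwdriver at (416,270).

```bash
python3 - <<'E'
from h import *
import pickle
c=pickle.load(open('top.pkl','rb'))
im=c['frame'][190:330,170:390];cv2.imwrite('pics/topc.png',cv2.resize(im,None,fx=3.6,fy=3.6,interpolation=cv2.INTER_CUBIC))
W=cloud(c)
for n,p in dict(base=(375,455),l1=(211,276),l2=(235,262),l3=(259,272),k=(247,300),kl=(206,300),kr=(289,302),r1=(313,310),r3=(347,308),post=(405,326),lamp=(470,340),cable=(455,330),yk1=(306,214),yk3=(348,223)).items(): print(n,W[p[1],p[0]].round(3))
s=pickle.load(open('scene.pkl','rb'));S=cloud(s)
for p in [(390,380),(405,260),(425,120),(440,30),(265,200),(275,330),(252,100),(285,430)]:print(p,S[p[1],p[0]].round(3))
# tall things near workspace in top cloud
m=(W[...,2]>.14)&(W[...,0]>.2)&(W[...,0]<1.0)&(abs(W[...,1]-.15)<.6)
P=W[m];print(len(P));
if len(P):
  import collections
  print(sorted(collections.Counter(map(tuple,(P/.1).round().astype(int))).items(),key=lambda a:-a[1])[:25])
E
```

```text
base [0.066 0.    0.01 ]
l1 [0.495 0.417 0.034]
l2 [0.531 0.358 0.039]
l3 [0.508 0.299 0.036]
k [0.438 0.328 0.019]
kl [0.435 0.43  0.019]
kr [0.435 0.224 0.013]
r1 [0.419 0.163 0.069]
r3 [0.426 0.081 0.067]
post [ 0.384 -0.067  0.015]
lamp [ 0.396 -0.098  0.524]
cable [ 0.377 -0.194  0.003]
yk1 [0.657 0.188 0.012]
yk3 [0.634 0.083 0.044]
(390, 380) [ 0.376 -0.074  0.018]
(405, 260) [ 0.376 -0.07   0.301]
(425, 120) [ 0.375 -0.07   0.495]
(440, 30) [ 0.375 -0.072  0.579]
(265, 200) [0.729 0.375 0.017]
(275, 330) [0.267 0.067 0.214]
(252, 100) [0.25  0.044 0.549]
(285, 430) [ 0.271  0.08  -0.096]
16875
[((np.int64(3), np.int64(6), np.int64(5)), 1777), ((np.int64(2), np.int64(6), np.int64(5)), 1515), ((np.int64(9), np.int64(1), np.int64(2)), 1423), ((np.int64(2), np.int64(5), np.int64(5)), 1417), ((np.int64(4), np.int64(-1), np.int64(7)), 752), ((np.int64(8), np.int64(1), np.int64(1)), 658), ((np.int64(10), np.int64(1), np.int64(2)), 613), ((np.int64(4), np.int64(0), np.int64(6)), 581), ((np.int64(3), np.int64(-3), np.int64(3)), 553), ((np.int64(3), np.int64(-3), np.int64(4)), 551), ((np.int64(4), np.int64(-1), np.int64(6)), 528), ((np.int64(8), np.int64(1), np.int64(2)), 496), ((np.int64(3), np.int64(-3), np.int64(5)), 482), ((np.int64(2), np.int64(6), np.int64(3)), 464), ((np.int64(3), np.int64(-3), np.int64(2)), 392), ((np.int64(4), np.int64(-1), np.int64(5)), 295), ((np.int64(9), np.int64(2), np.int64(2)), 255), ((np.int64(9), np.int64(0), np.int64(2)), 248), ((np.int64(4), np.int64(0), np.int64(5)), 229), ((np.int64(2), np.int64(7), np.int64(5)), 222), ((np.int64(4), np.int64(0), np.int64(7)), 217), ((np.int64(3), np.int64(0), np.int64(6)), 211), ((np.int64(3), np.int64(-4), np.int64(5)), 211), ((np.int64(3), np.int64(-3), np.int64(6)), 198), ((np.int64(3), np.int64(0), np.int64(7)), 187)]
```

View pics/topc.png

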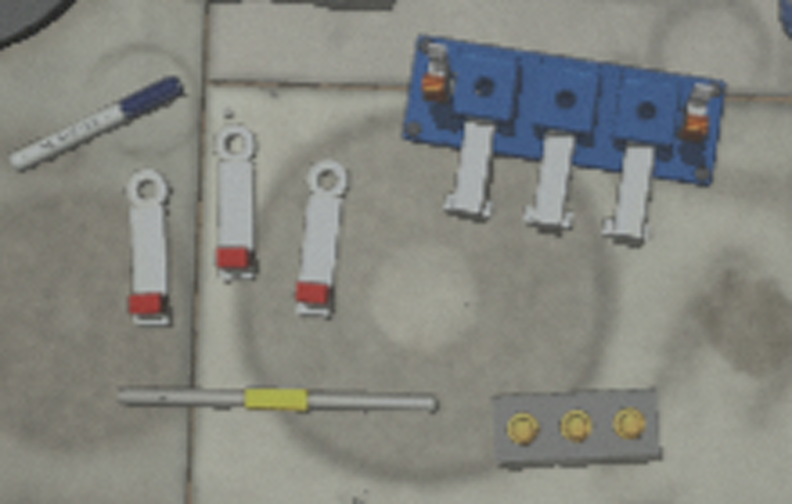

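```bash
python3 - <<'E'
from h import *
import pickle
c=pickle.load(open('top.pkl','rb'));W=cloud(c);s=pickle.load(open('scene.pkl','rb'));S=cloud(s)
def dark(W,fr,v,u0,u1):
    g=fr[v,u0:u1].sum(1);u=u0+int(g.argmin());return u,v,g.min(),W[v,u].round(3)
for v in (185,200,215,230,250,270,290,310): print('T',*dark(W,c['frame'],v,430,520))
for v in (360,380,400,420,430): print('T',*dark(W,c['frame'],v,330,440))
for v in range(10,470,40): print('S',*dark(S,s['frame'],v,244,295))
E
```

```text
T 514 185 167 [ 0.667 -0.192  0.451]
T 506 200 164 [ 0.636 -0.17   0.475]
T 498 215 176 [ 0.607 -0.152  0.49 ]
T 493 230 171 [ 0.58  -0.14   0.503]
T 481 250 170 [ 0.544 -0.113  0.526]
T 471 270 173 [ 0.51  -0.094  0.54 ]
T 443 290 172 [ 0.476 -0.156  0.036]
T 453 310 165 [ 0.446 -0.057  0.579]
T 338 360 139 [ 0.265  0.088 -0.231]
T 420 380 129 [0.346 0.002 0.633]
T 359 400 126 [0.253 0.065 0.301]
T 372 420 128 [0.25  0.054 0.463]
T 380 430 123 [0.254 0.049 0.549]
S 252 10 51 [0.256 0.037 0.614]
S 253 50 41 [0.253 0.039 0.587]
S 253 90 47 [0.252 0.042 0.557]
S 250 130 51 [0.248 0.048 0.523]
S 251 170 29 [0.247 0.052 0.483]
S 254 210 34 [0.246 0.055 0.437]
S 257 250 27 [0.245 0.058 0.383]
S 262 290 41 [0.248 0.063 0.316]
S 271 330 25 [0.263 0.07  0.217]
S 281 370 26 [0.278 0.074 0.096]
S 284 410 38 [ 0.274  0.078 -0.027]
S 286 450 45 [ 0.266  0.082 -0.172]
```

```bash
python3 - <<'E'
from h import *
import pickle
s=pickle.load(open('scene.pkl','rb'));S=cloud(s);c=pickle.load(open('top.pkl','rb'));W=cloud(c)
for p in [(345,20),(345,100),(345,190),(460,100),(460,200),(570,20),(530,200),(600,57),(580,67),(500,90)]:print(p,S[p[1],p[0]].round(3))
for W_ in (W,S):
  m=(W_[...,2]>.12)&(W_[...,0]>.2)&(W_[...,0]<.78)&(W_[...,1]<.5)&(W_[...,1]>-.5)
  P=W_[m]
  for lo in np.arange(-.4,.5,.05):
    Q=P[(P[:,1]>=lo)&(P[:,1]<lo+.05)]
    if len(Q)>3: print(round(lo,2),len(Q),Q.min(0).round(2),Q.max(0).round(2))
  print()
E
```

```text
(345, 20) [0.398 0.025 0.571]
(345, 100) [0.397 0.024 0.489]
(345, 190) [ 0.873  0.215 -0.001]
(460, 100) [ 0.398 -0.096  0.51 ]
(460, 200) [ 0.947 -0.074  0.001]
(570, 20) [ 0.397 -0.169  0.59 ]
(530, 200) [ 2.28  -0.339 -0.848]
(600, 57) [ 2.874 -0.475 -0.234]
(580, 67) [ 0.697 -0.213  0.452]
(500, 90) [ 0.397 -0.13   0.526]
-0.4 286 [ 0.29 -0.36  0.3 ] [ 0.33 -0.35  0.56]
-0.35 2025 [ 0.28 -0.35  0.13] [ 0.34 -0.3   0.6 ]
-0.3 193 [ 0.31 -0.3   0.12] [ 0.33 -0.29  0.33]
-0.25 132 [ 0.68 -0.24  0.45] [ 0.74 -0.2   0.47]
-0.2 450 [ 0.4 -0.2  0.4] [ 0.69 -0.15  0.69]
-0.15 723 [ 0.4  -0.15  0.41] [ 0.61 -0.1   0.69]
-0.1 1374 [ 0.37 -0.1   0.12] [ 0.52 -0.05  0.73]
-0.05 739 [ 0.35 -0.05  0.4 ] [ 0.44 -0.    0.69]
-0.0 817 [0.25 0.   0.12] [0.78 0.05 0.69]
0.05 632 [0.24 0.05 0.12] [0.78 0.1  0.55]
0.1 358 [0.73 0.1  0.12] [0.78 0.14 0.15]
0.45 163 [0.2  0.48 0.5 ] [0.21 0.5  0.56]

-0.4 37 [ 0.31 -0.35  0.18] [ 0.32 -0.35  0.24]
-0.35 4502 [ 0.3  -0.35  0.12] [ 0.34 -0.3   0.36]
-0.3 611 [ 0.31 -0.3   0.12] [ 0.33 -0.29  0.3 ]
-0.25 240 [ 0.68 -0.24  0.44] [ 0.74 -0.2   0.47]
-0.2 7035 [ 0.39 -0.2   0.4 ] [ 0.68 -0.15  0.61]
-0.15 11302 [ 0.39 -0.15  0.4 ] [ 0.4 -0.1  0.6]
-0.1 11296 [ 0.37 -0.1   0.12] [ 0.4  -0.05  0.6 ]
-0.05 8432 [ 0.39 -0.05  0.4 ] [ 0.4  -0.    0.59]
-0.0 6240 [0.25 0.   0.12] [0.78 0.05 0.62]
0.05 1376 [0.24 0.05 0.12] [0.78 0.1  0.53]
0.1 204 [0.73 0.1  0.12] [0.77 0.14 0.14]
```

```bash
python3 - <<'E'
from h import *
import pickle
print([a for a in dir(arm) if a[0]!='_'],[a for a in dir(telemetry) if a[0]!='_'])
c=pickle.load(open('top.pkl','rb'));W=cloud(c)
for v in (400,430,460): print([tuple(W[v,u].round(2)) for u in range(0,130,12)])
print([tuple(W[470,u].round(2)) for u in range(130,420,12)])
E
```

```text
['MotionError', 'job_done', 'tips_ahead'] ['sense']
[(np.float64(0.16), np.float64(0.97), np.float64(-0.08)), (np.float64(0.16), np.float64(0.94), np.float64(-0.08)), (np.float64(0.28), np.float64(0.62), np.float64(0.52)), (np.float64(0.28), np.float64(0.61), np.float64(0.52)), (np.float64(0.28), np.float64(0.6), np.float64(0.49)), (np.float64(0.27), np.float64(0.59), np.float64(0.47)), (np.float64(0.25), np.float64(0.6), np.float64(0.38)), (np.float64(0.16), np.float64(0.77), np.float64(-0.1)), (np.float64(0.16), np.float64(0.74), np.float64(-0.11)), (np.float64(0.16), np.float64(0.7), np.float64(-0.1)), (np.float64(0.16), np.float64(0.67), np.float64(-0.1))]
[(np.float64(0.23), np.float64(0.67), np.float64(0.51)), (np.float64(0.23), np.float64(0.64), np.float64(0.51)), (np.float64(0.23), np.float64(0.62), np.float64(0.52)), (np.float64(0.23), np.float64(0.61), np.float64(0.51)), (np.float64(0.22), np.float64(0.6), np.float64(0.49)), (np.float64(0.24), np.float64(0.56), np.float64(0.54)), (np.float64(0.24), np.float64(0.53), np.float64(0.54)), (np.float64(0.23), np.float64(0.52), np
[... 1523 characters left out ...]
(0.3), np.float64(-0.85)), (np.float64(-0.24), np.float64(0.26), np.float64(-0.85)), (np.float64(-0.23), np.float64(0.21), np.float64(-0.84)), (np.float64(0.02), np.float64(0.16), np.float64(-0.0)), (np.float64(0.02), np.float64(0.13), np.float64(-0.0)), (np.float64(nan), np.float64(nan), np.float64(nan)), (np.float64(0.03), np.float64(0.07), np.float64(0.01)), (np.float64(0.04), np.float64(0.04), np.float64(0.05)), (np.float64(0.06), np.float64(0.02), np.float64(0.1)), (np.float64(0.06), np.float64(-0.01), np.float64(0.1)), (np.float64(0.04), np.float64(-0.04), np.float64(0.03)), (np.float64(0.03), np.float64(-0.08), np.float64(0.01)), (np.float64(0.03), np.float64(-0.11), np.float64(0.0))]
```

```bash
python3 -m jog '[[[0,0,0],[0,0,0],1]]'; python3 - <<'E'
from h import *
s=shot('wrist');cv2.imwrite('pics/w0.png',s['frame'])
print(s['cw'].round(3).tolist(),np.array(s['tool_from_camera']).round(3).tolist(),s['fx'])
E
```

```text
time_s: 0.22
ee_pos: [0.2337, 0.6329, 0.2475]
eef_rot: [[-0.938, 0.346, -0.001], [0.346, 0.938, -0.001], [0.0, -0.001, -1.0]]
force: [-0.5, 0.2, -0.7]
width: 0.0856
grip_force: 0.0
[[0.345, 0.901, 0.261, 0.167], [0.939, -0.331, -0.098, 0.658], [-0.002, 0.279, -0.96, 0.374], [0.0, 0.0, 0.0, 1.0]] [[0.001, -0.96, -0.279, 0.071], [1.0, 0.002, -0.0, 0.0], [0.001, -0.279, 0.96, -0.126], [0.0, 0.0, 0.0, 1.0]] 409.77648126667657
```

```bash
python3 -m jog '[[[-48,-27,0],[0,0,0],1],[[-48,-27,0],[0,0,0],1],[[-48,-27,0],[0,0,0],1],[[-48,-27,0],[0,0,0],1],[[-48,-27,0],[0,0,0],1],[[-48,-27,0],[0,0,0],1],[[-48,-27,0],[0,0,0],1],[[-48,-27,0],[0,0,0],1],[[0,0,0],[0,0,0.174],1],[[0,0,0],[0,0,0.174],1],[[0,0,0],[0,0,0.174],1],[[0,0,0],[0,0,0.174],1]]'; python3 -m jog '[[[0,0,0],[0,0,0.174],1],[[0,0,0],[0,0,0.174],1],[[0,0,0],[0,0,0.174],1],[[0,0,0],[0,0,0],1],[[0,0,0],[0,0,0],1],[[0,0,0],[0,0,0],1]]'
python3 - <<'E'
from h import *
import pickle
c=shot('wrist');cv2.imwrite('pics/w1.png',c['frame']);pickle.dump(c,open('w1.pkl','wb'));print(telemetry.sense()['qpos'].round(3))
E
```

```text
time_s: 1.78
ee_pos: [0.5192, 0.2974, 0.2482]
eef_rot: [[-0.493, 0.87, -0.0], [0.87, 0.493, -0.0], [0.0, -0.0, -1.0]]
force: [0.4, -0.2, 0.5]
width: 0.0854
grip_force: 0.0
time_s: 2.52
ee_pos: [0.5192, 0.2975, 0.2483]
eef_rot: [[-0.0, 1.0, -0.0], [1.0, 0.0, -0.0], [-0.0, -0.0, -1.0]]
force: [-0.1, 1.2, 0.2]
width: 0.0854
grip_force: 0.0
[ 0.351  0.12   1.771 -0.     1.251  0.351]
```

View pics/w1.png

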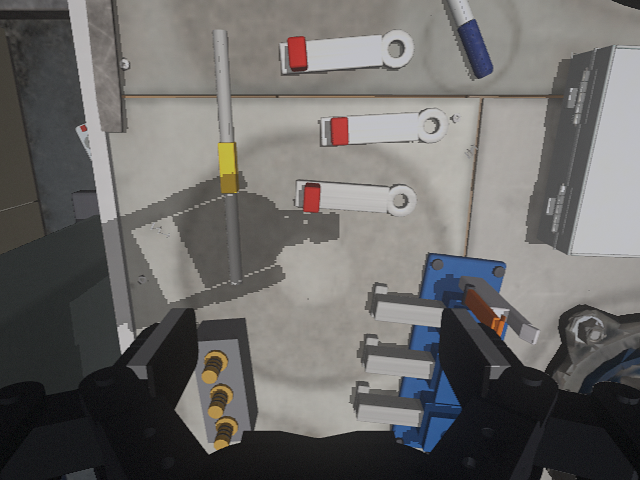

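```bash
cat > t.sh <<'E'
python3 -c "
from h import *
s=telemetry.sense();print('tau',s['tau'].round(1),'q',s['qpos'].round(2),'p',s['ee_pos'].round(4),'F',s['force'].round(1),'t',s['time_s'],'w',round(s['width'],4))"
E
chmod +x t.sh; ./t.sh
python3 -m jog '[[[-6,20,0],[0,0,0],1],[[-6,20,0],[0,0,0],1],[[-6,20,0],[0,0,0],1],[[-6,20,0],[0,0,0],1],[[-6,20,0],[0,0,0],1],[[0,0,0],[0,0,0],1]]' >/dev/null; ./t.sh
python3 -m jog '[[[-10,0,0],[0,0,0],1],[[-10,0,0],[0,0,0],1],[[-10,0,0],[0,0,0],1],[[0,0,0],[0,0,0],1],[[0,0,0],[0,0,0],1]]'>/dev/null ; ./t.sh
```

```text
tau [  0.  -33.8 -29.   -0.    0.   -0. ] q [ 0.35  0.12  1.77 -0.    1.25  0.35] p [0.5192 0.2975 0.2483] F [-0.6 -0.1  0. ] t 2.575 w 0.0854
tau [ -0.5 -40.4 -29.7  -0.   -0.1  -0. ] q [ 0.25  0.29  1.57 -0.    1.28  0.26] p [0.6212 0.2661 0.2477] F [ 0.5 -0.2 -0.6] t 3.325 w 0.0854
tau [ -0.2 -39.6 -29.2  -0.    0.   -0. ] q [0.21 0.26 1.61 0.   1.27 0.21] p [0.6191 0.2375 0.2486] F [0.4 0.7 0.7] t 3.95 w 0.0849
```

```bash

python3 -m jog '[[[-10,0,0],[0,0,0],1],[[-10,0,0],[0,0,0],1],[[0,0,0],[0,0,0],1]]'>/dev/null ; ./t.sh
python3 -m jog '[[[-10,0,0],[0,0,0],1],[[-10,0,0],[0,0,0],1],[[0,0,0],[0,0,0],1],[[0,0,0],[0,0,0],1]]'>/dev/null ; ./t.sh
python3 - <<'E'
from h import *
import pickle
c=shot('wrist');cv2.imwrite('pics/w2.png',c['frame']);pickle.dump(c,open('w2.pkl','wb'))
E
```

```text
tau [ -0.2 -39.  -29.2  -0.    0.   -0. ] q [ 0.18  0.25  1.63 -0.    1.27  0.18] p [0.6192 0.2165 0.2483] F [-0.6 -0.2 -0.4] t 4.325 w 0.0856
tau [ -0.2 -38.4 -29.1  -0.    0.   -0. ] q [0.15 0.23 1.64 0.   1.27 0.15] p [0.6191 0.1974 0.2484] F [0.2 0.4 0.5] t 4.825 w 0.0855
```

View pics/w2.png

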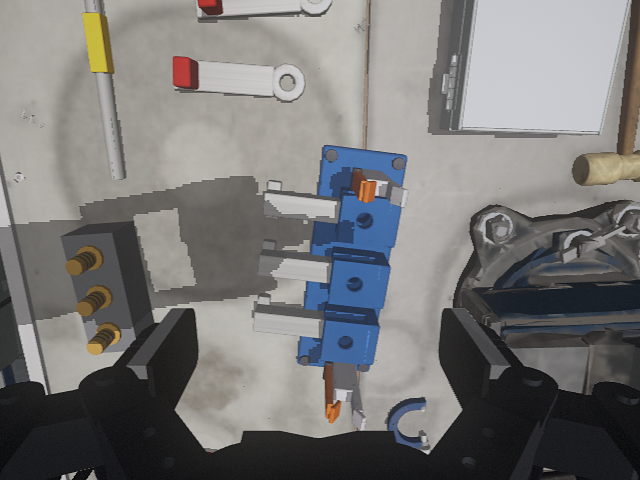

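```bash
cat >> h.py <<'E'
def rect(c,x0,x1,y0,y1,z,mm=0.5):
    """ortho image at plane z: col -> +x, row -> -y ; mm per px"""
    nx=int((x1-x0)*1000/mm);ny=int((y1-y0)*1000/mm)
    X,Y=np.meshgrid(x0+np.arange(nx)*mm/1000,y1-np.arange(ny)*mm/1000)
    P=np.stack([X,Y,np.full_like(X,z),np.ones_like(X)],-1)@np.linalg.inv(c['cw']).T
    u=c['fx']*P[...,0]/P[...,2]+c['cx'];v=c['fy']*P[...,1]/P[...,2]+c['cy']
    return cv2.remap(c['frame'],u.astype(np.float32),v.astype(np.float32),cv2.INTER_CUBIC)
E
python3 - <<'E'
from h import *
import pickle
c1=pickle.load(open('w1.pkl','rb'));c2=pickle.load(open('w2.pkl','rb'))
a=rect(c1,.46,.66,.26,.46,.010)   # links
b=rect(c2,.54,.70,.02,.26,.050)   # bracket
d=rect(c2,.37,.47,.05,.20,.046,.5)
cv=np.zeros((480,800+160,3),np.uint8);cv=np.zeros((500,800,3),np.uint8)
cv[:400,:400]=a;cv[:480,410:730]=b
cv2.imwrite('pics/rect1.png',cv)
for c in(c1,c2):
    W=cloud(c)
    for n,p in (dict(lugs=(296,52),l2=(340,130),l3=(312,198),bar=(350,50),sleeve=(228,160),ped=(270,100)) if c is c1 else dict(ear=(380,265),ear3=(330,325),rail=(290,265),rack=(120,250),pin=(78,268),clipR=(368,172),lug3=(183,70),base=(335,160))).items(): print(n,W[p[1],p[0]].round(4))
    z=W[...,2]; m=abs(z)<.01; print('bench z median',np.median(z[m]).round(4))
E
```

```text
Traceback (most recent call last):
ValueError: could not broadcast input array from shape (480,319,3) into shape (480,320,3)
```

```bash
sed -i 's/nx=int((x1-x0)\*1000\/mm);ny=int((y1-y0)\*1000\/mm)/nx=round((x1-x0)*1000\/mm);ny=round((y1-y0)*1000\/mm)/' h.py
python3 - <<'E'
from h import *
import pickle
c1=pickle.load(open('w1.pkl','rb'));c2=pickle.load(open('w2.pkl','rb'))
a=rect(c1,.46,.66,.26,.46,.010)   # links
b=rect(c2,.54,.70,.02,.26,.050)   # bracket
cv=np.zeros((500,800,3),np.uint8)
cv[:400,:400]=a;cv[:480,410:730]=b
cv2.imwrite('pics/rect1.png',cv)
for c in(c1,c2):
    W=cloud(c)
    for n,p in (dict(lugs=(296,52),l2=(340,130),l3=(312,198),bar=(350,50),sleeve=(228,160),ped=(270,100)) if c is c1 else dict(ear=(380,265),ear3=(330,325),rail=(290,265),rack=(120,250),pin=(78,268),clipR=(368,172),lug3=(183,70),base=(335,160))).items(): print(n,W[p[1],p[0]].round(4))
    z=W[...,2]; m=abs(z)<.01; print('bench z median',np.median(z[m]).round(4))
E
```

```text
lugs [0.5022 0.4191 0.0355]
l2 [0.5365 0.362  0.0357]
l3 [0.5141 0.3069 0.035 ]
bar [0.5449 0.4244 0.0103]
sleeve [0.4411 0.3363 0.0145]
ped [ 4.774e-01  3.862e-01 -1.000e-04]
bench z median 0.0003
ear [0.6712 0.1525 0.0494]
ear3 [0.6295 0.0978 0.0518]
rail [0.5942 0.1461 0.0316]
rack [0.4473 0.1612 0.0356]
pin [0.4288 0.1568 0.0687]
clipR [0.6597 0.2289 0.0388]
lug3 [0.515  0.3064 0.0346]
base [0.6338 0.2362 0.0134]
bench z median 0.0003
```

View pics/rect1.png

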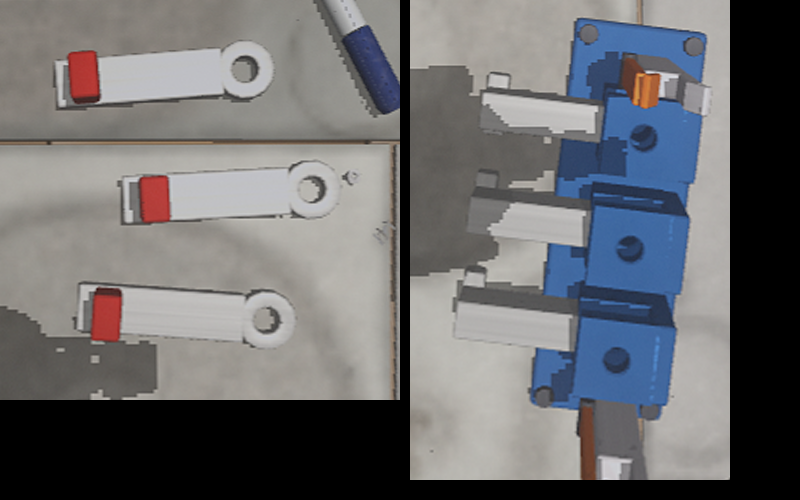

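```bash
cat >> h.py <<'E'
def hole(c,x,y,z,r=.0065,mm=.25,w=.016,blue=False,dbg=None):
    """refine 13mm hole centre near x,y in plane z by circle template on gradient: maximise radial contrast"""
    g=rect(c,x-w,x+w,y-w,y+w,z,mm).astype(np.float32)
    g=cv2.GaussianBlur(g.max(2),(0,0),1.2)
    a=np.linspace(0,2*np.pi,72,endpoint=False);best=(-1e9,)
    n=g.shape[0]
    for du in np.arange(-5,5.01,.25):
        for dv in np.arange(-5,5.01,.25):
            u0=n/2+du/mm;v0=n/2-dv/mm
            s=0
            def ring(R): return cv2.remap(g,(u0+R/mm*np.cos(a)).astype(np.float32)[None],(v0+R/mm*np.sin(a)).astype(np.float32)[None],cv2.INTER_LINEAR)[0]
            d=np.clip(ring(r*1000+1.0)-ring(r*1000-1.0),-60,60)
            if d.mean()>best[0]: best=(d.mean(),du,dv)
    return x+best[1]/1000,y+best[2]/1000,best[0]
def lug(c,x,y,z=.035,mm=.25,w=.022):
    g=rect(c,x-w,x+w,y-w,y+w,z,mm);h=cv2.cvtColor(g,cv2.COLOR_BGR2HSV)
    m=((h[...,1]>120)&((h[...,0]<12)|(h[...,0]>168)))
    t=np.percentile(h[...,2][m],75)
    m2=(m&(h[...,2]>t-35)).astype(np.uint8);m2=cv2.morphologyEx(m2,cv2.MORPH_OPEN,np.ones((5,5)))
    k=max(cv2.findContours(m2,0,2)[0],key=cv2.contourArea);(u,v),s,an=cv2.minAreaRect(k)
    return x-w+u*mm/1000,y+w-v*mm/1000,(s[0]*mm,s[1]*mm),an
E
python3 - <<'E'
from h import *
import pickle
c1=pickle.load(open('w1.pkl','rb'));c2=pickle.load(open('w2.pkl','rb'))
H=[np.array(hole(c2,*p,.05)) for p in((.643,.080),(.650,.1355),(.657,.191))]
for h in H: print('hole',h.round(4))
d=H[2]-H[0];print('yaw',-np.arctan2(d[0],d[1]),np.hypot(d[0],d[1]))
for e,l in (((.582,.425),(.502,.419)),((.616,.365),(.5365,.362)),((.593,.3005),(.514,.307))):
    E=np.array(hole(c1,*e,.01));L=lug(c1,*l);print('eye',E.round(4),'lug',np.round(L[:2],4),np.round(L[2],1),'len',np.hypot(E[0]-L[0],E[1]-L[1]),'yaw',np.arctan2(E[1]-L[1],E[0]-L[0]))
print('link3 from w2',np.round(hole(c2,.593,.3005,.01),4),lug(c2,.514,.307))
E
```

```text
hole [ 0.643   0.0802 58.3924]
hole [ 0.6498  0.1358 55.6015]
hole [ 0.6565  0.1912 54.7252]
yaw -0.12102721980920561 0.11181793237222731
eye [ 0.582   0.4252 55.0961] lug [0.5028 0.4195] [20.5 12.2] len 0.07939117367000816 yaw 0.07254539592202834
eye [ 0.6155  0.3655 36.5313] lug [0.5363 0.3612] [20.4 12.3] len 0.07926533441205855 yaw 0.05366055558088832
eye [ 0.5928  0.3002 45.5265] lug [0.5136 0.3057] [12.5 20.7] len 0.07931311865299508 yaw -0.06912527681524587
link3 from w2 [ 0.593   0.2995 45.0041] (0.5134607696533203, 0.3055438461303711, (12.730369567871094, 20.856731414794922), 3.1798300743103027)
```

```bash

python3 -m jog '[[[36,-35,0],[0,0,0.069],0.6],[[36,-35,0],[0,0,0],0.6],[[36,-35,0],[0,0,0],0.6],[[0,0,45],[0,0,0],0.6],[[0,0,45],[0,0,0],0.6],[[0,0,45],[0,0,0],0.6],[[0,0,30],[0,0,0],0.6],[[0,0,0],[0,0,0],0.6],[[0,0,0],[0,0,0],0.6]]'; ./t.sh
python3 - <<'E'
from h import *
s=telemetry.sense();p=s['ee_pos'];R=np.array(s['eef_rot']);print('yaw',np.arctan2(R[1,1],R[0,1]))
t=np.array([.5136,.3057,.029]);print('go tool mm',(R.T@(t-p)*1000).round(1))
E
```

```text
time_s: 6.0
ee_pos: [0.5203, 0.3108, 0.0849]
eef_rot: [[0.07, 0.998, 0.002], [0.998, -0.07, 0.001], [0.001, 0.002, -1.0]]
force: [0.8, 1.6, 0.5]
width: 0.0515
grip_force: 0.0
tau [  0.  -36.  -23.7   0.    0.    0. ] q [0.37 0.32 1.86 0.   0.96 0.44] p [0.5203 0.3108 0.0849] F [0.8 1.6 0.5] t 6.0 w 0.0515
yaw -0.0697445323302293
go tool mm [-5.6 -6.5 55.9]
```

```bash

python3 -m jog '[[[-5.6,-6.5,20],[0,0,0],0.6],[[0,0,18],[0,0,0],0.6],[[0,0,18],[0,0,0],0.6],[[0,0,0],[0,0,0],0.6],[[0,0,0],[0,0,0],0],[[0,0,0],[0,0,0],0],[[0,0,0],[0,0,0],0],[[0,0,0],[0,0,0],0],[[0,0,0],[0,0,0],0]]' 50; ./t.sh
```

```text
time_s: 7.12
ee_pos: [0.5133, 0.3054, 0.0283]
eef_rot: [[0.07, 0.998, 0.002], [0.998, -0.07, 0.001], [0.001, 0.002, -1.0]]
force: [-0.7, 0.1, 4.0]
width: 0.013
grip_force: 51.1
tau [  0.1 -35.3 -20.7  -0.    0.    0. ] q [0.37 0.39 1.89 0.   0.86 0.44] p [0.5133 0.3054 0.0283] F [-0.7  0.1  4. ] t 7.125 w 0.013
```

```bash

python3 -m jog '[[[0,0,-40],[0,0,0],0],[[0,0,-40],[0,0,0],0],[[0,0,0],[0,0,0],0]]'; ./t.sh
cat > geo.py <<'E'
from h import *
import pickle,sys
q=telemetry.sense()['qpos'][0]
for n in('top','scene'):
    W0=cloud(pickle.load(open(n+'.pkl','rb')));c=shot(n);W=cloud(c)
    m=np.isfinite(W[...,2])&(~np.isfinite(W0[...,2])|(abs(W[...,2]-W0[...,2])>.05)|(abs(W[...,0]-W0[...,0])>.05))&(W[...,2]>.15)
    P=W[m];r=P[:,0]*np.cos(q)+P[:,1]*np.sin(q);l=-P[:,0]*np.sin(q)+P[:,1]*np.cos(q)
    for a in np.arange(-.1,.75,.05):
        k=(r>=a)&(r<a+.05)
        if k.sum()>10: print(n,round(a,2),'lat',np.percentile(l[k],[2,98]).round(3),'z',np.percentile(P[k,2],[2,98]).round(3),k.sum())
    k=P[:,2]>.39
    if k.any(): print('above .39: rightmost lateral by r',[(round(a,2),l[k&(r>=a)&(r<a+.05)].min().round(3)) for a in np.arange(0,.7,.05) if (k&(r>=a)&(r<a+.05)).sum()>5])
E
python3 geo.py
```

```text
time_s: 7.5
ee_pos: [0.5144, 0.3058, 0.1105]
eef_rot: [[0.07, 0.998, 0.006], [0.998, -0.07, 0.002], [0.003, 0.006, -1.0]]
force: [-0.2, -0.3, -2.2]
width: 0.0132
grip_force: 50.4
tau [  0.2 -37.3 -26.   -0.    0.1   0. ] q [0.37 0.27 1.87 0.   1.   0.44] p [0.5144 0.3058 0.1105] F [-0.2 -0.3 -2.2] t 7.5 w 0.0132
top 0.05 lat [-0.03  -0.009] z [0.151 0.177] 29
top 0.2 lat [0.049 0.088] z [0.564 0.63 ] 275
top 0.25 lat [0.049 0.151] z [0.564 0.624] 2741
top 0.3 lat [0.05  0.579] z [0.171 0.59 ] 3345
top 0.35 lat [0.051 0.616] z [0.194 0.555] 3921
top 0.4 lat [0.054 0.637] z [0.34 0.52] 1982
top 0.45 lat [0.049 0.153] z [0.406 0.485] 1688
top 0.5 lat [0.048 0.156] z [0.208 0.447] 1526
top 0.55 lat [0.045 0.155] z [0.268 0.409] 1738
top 0.6 lat [0.046 0.155] z [0.192 0.382] 689
above .39: rightmost lateral by r [(np.float64(0.2), np.float64(0.049)), (np.float64(0.25), np.float64(-0.055)), (np.float64(0.3), np.float64(-0.298)), (np.float64(0.35), np.float64(-0.191)), (np.float64(0.4), np.float64(0.052)), (np.float64(0.45), np.float64(-0.324)), (np.float64(0.5), np.float64(0.047)), (np.flo
[... 396 characters left out ...]
.15   0.123] z [0.421 0.544] 1530
scene 0.4 lat [0.05  0.114] z [0.389 0.498] 821
scene 0.45 lat [0.046 0.103] z [0.359 0.451] 981
scene 0.5 lat [0.045 0.134] z [0.16  0.426] 986
scene 0.55 lat [0.044 0.129] z [0.158 0.384] 2756
scene 0.6 lat [0.068 0.082] z [0.151 0.266] 166
above .39: rightmost lateral by r [(np.float64(0.1), np.float64(0.036)), (np.float64(0.15), np.float64(0.037)), (np.float64(0.2), np.float64(-0.048)), (np.float64(0.25), np.float64(-0.055)), (np.float64(0.3), np.float64(-0.306)), (np.float64(0.35), np.float64(-0.198)), (np.float64(0.4), np.float64(0.05)), (np.float64(0.45), np.float64(0.045)), (np.float64(0.5), np.float64(0.045)), (np.float64(0.55), np.float64(-0.467))]
```

```bash
cat > go.py <<'E'
import sys
from h import *
# usage: go.py x y z yaw -> tool-frame shift (mm) in the current tool axes, then turn
s=telemetry.sense();p=s['ee_pos'];R=np.array(s['eef_rot']);t=np.array([float(a) for a in sys.argv[1:4]])
y=np.arctan2(R[1,1],R[0,1]);print('shift',(R.T@(t-p)*1000).round(1),'turn z',round(y-float(sys.argv[4]),4),'tilt',R[:2,2].round(4))
E
cat > geom.txt <<'E'
yaw -0.121 ; bx=(.9927,-.1207); holes 1 (.643,.0802) 2 (.6498,.1358) 3 (.6565,.1912)
E
python3 go.py .5275 .2069 .1105 -.121
```

```text
shift [-96.5  22.7  -4.3] turn z 0.051 tilt [-0.0019 -0.0008]
```

```bash

python3 -m jog '[[[-32,7.5,0],[0,0,0],0],[[-32,7.5,0],[0,0,0],0],[[-32.5,7.7,0],[0,0,0.051],0],[[0,0,0],[0,0,0],0],[[0,0,0],[0,0,0],0],[[0,0,0],[0,0,0],0]]'; python3 go.py .5275 .2069 .0595 -.121
```

```text
time_s: 8.35
ee_pos: [0.5277, 0.2079, 0.1064]
eef_rot: [[0.12, 0.993, -0.002], [0.993, -0.12, -0.0], [-0.0, -0.002, -1.0]]
force: [0.3, 0.1, -1.4]
width: 0.0127
grip_force: 50.4
shift [-1.   0.  46.9] turn z 0.0012 tilt [-0.0016 -0.0001]
```

```bash

python3 -m jog '[[[-1,0,20],[0,0,0],0],[[0,0,17],[0,0,0],0],[[0,0,9.5],[0,0,0],0],[[0,0,0],[0,0,0],0],[[0,0,0],[0,0,0],0]]'; python3 go.py .5771 .2009 .0595 -.121; python3 - <<'E'
from h import *
c=shot('wrist');cv2.imwrite('pics/w3.png',c['frame'])
s=telemetry.sense();R=np.array(s['eef_rot']);e=s['ee_pos']+R@[0,.08,0];print('expected eye',e)
try: print(hole(c,e[0],e[1],.041))
except Exception as x: print(x)
E
```

```text
time_s: 8.98
ee_pos: [0.5284, 0.2062, 0.0608]
eef_rot: [[0.121, 0.993, 0.0], [0.993, -0.121, -0.0], [0.0, 0.0, -1.0]]
force: [-0.7, 0.3, 0.3]
width: 0.0135
grip_force: 50.4
shift [ 0.6 49.   1.3] turn z -0.0 tilt [ 0.0002 -0.    ]
expected eye [0.60788369 0.19654698 0.06097016]
(np.float64(0.6088836919657067), np.float64(0.19604698473330914), np.float32(46.75791))
```

View pics/w3.png

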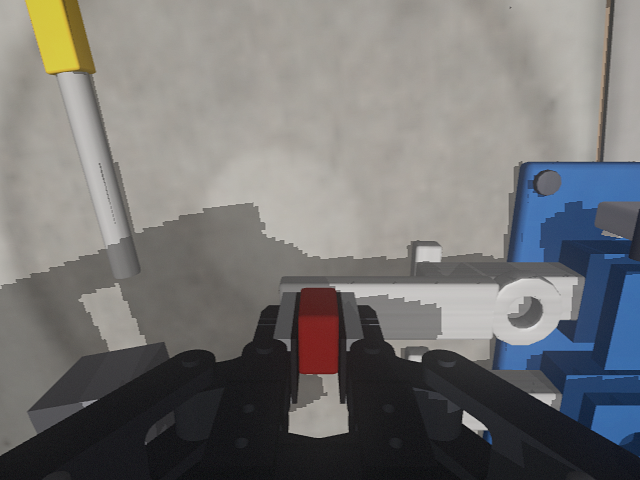

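```bash

python3 -m jog '[[[0.8,4,1.3],[0,0,0],0],[[0,8,0],[0,0,0],0],[[0,8,0],[0,0,0],0],[[0,8,0],[0,0,0],0],[[0,7,0],[0,0,0],0],[[0,7,0],[0,0,0],0],[[0,6,0],[0,0,0],0],[[0,0,0],[0,0,0],0],[[0,0,0],[0,0,0],0]]'; python3 go.py .5771 .2009 .0595 -.121; python3 - <<'E'
from h import *
import pickle
c=shot('wrist');pickle.dump(c,open('w4.pkl','wb'))
h=hole(c,.6565,.1912,.05);print('hole now',h)
s=telemetry.sense();R=np.array(s['eef_rot']);e=s['ee_pos']+R@[0,.08,0];print('eye',e)
g=rect(c,.6565-.03,.6565+.03,.1912-.03,.1912+.03,.05,.15);cv2.imwrite('pics/w4.png',g)
E
```

```text
time_s: 10.15
ee_pos: [0.5757, 0.2012, 0.0594]
eef_rot: [[0.121, 0.993, -0.001], [0.993, -0.121, -0.0], [-0.0, -0.001, -1.0]]
force: [-0.5, 0.2, -1.6]
width: 0.0127
grip_force: 50.4
shift [-0.2  1.4 -0.1] turn z 0.0001 tilt [-0.0005 -0.0001]
hole now (np.float64(0.6565), np.float64(0.1912), np.float32(55.75885))
eye [0.65508957 0.1915699  0.05934646]
```

View pics/w4.png

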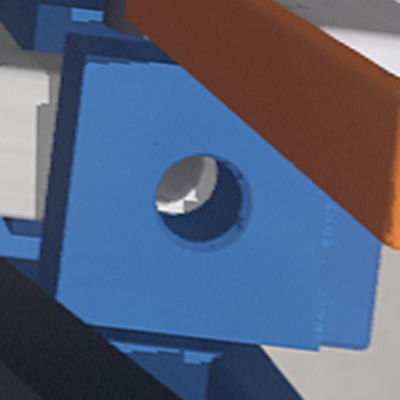

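```bash
python3 - <<'E'
from h import *
import pickle
c=pickle.load(open('w4.pkl','rb'));W=cloud(c)
u,v=proj(c,[.6565,.1912,.05]).round().astype(int);print(u,v)
for k in range(v-12,v+12,2): print([ '%3d'%round(W[k,j,2]*1000) for j in range(u-14,u+14,2)])
P=W[v-12:v+12,u-14:u+14].reshape(-1,3);k=(P[:,2]>.038)&(P[:,2]<.0435);print(P[k].mean(0).round(4),k.sum(), P[k][:,:2].min(0),P[k][:,:2].max(0))
E
```

```text
540 325
[' 50', ' 50', ' 35', ' 36', ' 37', ' 37', ' 39', ' 41', ' 40', ' 40', ' 41', ' 42', ' 46', ' 46']
[' 50', ' 36', ' 35', ' 36', ' 38', ' 38', ' 40', ' 41', ' 41', ' 41', ' 41', ' 43', ' 43', ' 46']
[' 50', ' 36', ' 36', ' 37', ' 38', ' 39', ' 40', ' 40', ' 41', ' 41', ' 42', ' 44', ' 44', ' 45']
[' 36', ' 36', ' 38', ' 38', ' 39', ' 40', ' 40', ' 41', ' 40', ' 41', ' 41', ' 42', ' 45', ' 46']
[' 37', ' 37', ' 38', ' 39', ' 40', ' 40', ' 40', ' 40', ' 41', ' 41', ' 43', ' 43', ' 43', ' 45']
[' 39', ' 39', ' 40', ' 40', ' 41', ' 41', ' 41', ' 40', ' 41', ' 41', ' 43', ' 44', ' 45', ' 46']
[' 38', ' 39', ' 40', ' 40', ' 42', ' 40', ' 41', ' 41', ' 42', ' 42', ' 44', ' 45', ' 46', ' 46']
[' 40', ' 40', ' 42', ' 40', ' 42', ' 41', ' 41', ' 41', ' 43', ' 44', ' 44', ' 45', ' 46', ' 47']
[' 42', ' 42', ' 41', ' 42', ' 42', ' 40', ' 43', ' 43', ' 44', ' 45', ' 45', ' 46', ' 47', ' 47']
[' 44', ' 41', ' 42', ' 43', ' 42', ' 43', ' 43', ' 44', ' 44', ' 45', ' 47', ' 46', ' 47', ' 48']
[' 43', ' 44', ' 43', ' 44', ' 45', ' 44', ' 45', ' 46', ' 45', ' 46', ' 46', ' 48', ' 49', ' 48']
[' 48', ' 46', ' 46', ' 45', ' 46', ' 45', ' 46', ' 46', ' 47', ' 48', ' 47', ' 48', ' 49', ' 50']
[0.6601 0.187  0.0409] 330 [0.65468324 0.18340989] [0.66412367 0.19148848]
```

```bash
cat > eyefit.py <<'E'
from h import *
import sys
from scipy.optimize import least_squares
c=shot('wrist');hx,hy=float(sys.argv[1]),float(sys.argv[2])
W=cloud(c);d=np.hypot(W[...,0]-hx,W[...,1]-hy)
def fit(lo,hi,g):
    m=(d<.0115)&(W[...,2]>lo)&(W[...,2]<hi);P=W[m]
    f=least_squares(lambda q:np.hypot(P[:,0]-q[0],P[:,1]-q[1])-.0065,g,loss='soft_l1',f_scale=.0004)
    return f.x.round(4),m.sum(),np.sqrt(np.mean(f.fun**2)).round(5)
print('eye wall',fit(.032,.0385,[hx,hy]),'ear hole wall',fit(.0435,.049,[hx,hy]))
s=telemetry.sense();print('tcp',s['ee_pos'])
E
python3 eyefit.py .6565 .1912
```

```text
eye wall (array([0.6553, 0.192 ]), np.int64(98), np.float64(0.00041)) ear hole wall (array([0.6569, 0.191 ]), np.int64(400), np.float64(0.00064))
tcp [0.57566952 0.20126699 0.05941661]
```

```bash

python3 -m jog '[[[-0.5,1.6,0.5],[0,0,0],0],[[0,0,0.6],[0,0,0],0],[[0,0,0],[0,0,0],0],[[0,0,0],[0,0,0],0.4],[[0,0,0],[0,0,0],0.4],[[0,0,0],[0,0,0],0.4]]'; python3 eyefit.py .6565 .1912
```

```text
time_s: 11.0
ee_pos: [0.5778, 0.2006, 0.0587]
eef_rot: [[0.121, 0.993, 0.001], [0.993, -0.121, 0.0], [0.0, 0.001, -1.0]]
force: [0.1, -0.1, 0.7]
width: 0.0342
grip_force: 0.0
eye wall (array([0.6571, 0.1912]), np.int64(219), np.float64(0.00043)) ear hole wall (array([0.6568, 0.191 ]), np.int64(399), np.float64(0.00059))
tcp [0.57769067 0.20056173 0.05863921]
```

```bash
cat > links.py <<'E'
from h import *
import sys
c=shot('wrist');W=cloud(c);h=cv2.cvtColor(c['frame'],cv2.COLOR_BGR2HSV)
m=((h[...,1]>120)&((h[...,0]<12)|(h[...,0]>168))&(abs(W[...,2]-.035)<.003)).astype(np.uint8)
n,lab,st,ce=cv2.connectedComponentsWithStats(m)
for i in range(1,n):
    if st[i,4]<150: continue
    p=px(c,*ce[i],.035)
    try:
        L=lug(c,p[0],p[1]);print('lug',np.round(L[:2],4),np.round(L[2],1),st[i,4])
        best=max((hole(c,L[0]+.08*np.cos(a),L[1]+.08*np.sin(a),.010)+(0,) for a in np.arange(-.6,.61,.08)),key=lambda e:e[2])
        print('  eye',np.round(best,4),'len',np.hypot(best[0]-L[0],best[1]-L[1]).round(4),'yaw',np.arctan2(best[1]-L[1],best[0]-L[0]).round(4))
    except Exception as x: print(x)
E
python3 -m jog '[[[0,0,-47],[0,0,0],0.5],[[0,0,-47],[0,0,0],0.6],[[0,0,-50],[0,0,0],0.6],[[38,-18,0],[0,0,0],0.6],[[38,-18,0],[0,0,0],0.6],[[38,-18,0],[0,0,-0.175],0.6],[[0,0,0],[0,0,0],0.6],[[0,0,0],[0,0,0],0.6]]'; python3 links.py
```

```text
time_s: 12.05
ee_pos: [0.5377, 0.3199, 0.2023]
eef_rot: [[-0.053, 0.999, 0.0], [0.999, 0.053, -0.001], [-0.001, -0.0, -1.0]]
force: [-0.1, -0.3, -0.2]
width: 0.0514
grip_force: 0.0
lug [0.503  0.4193] [20.2 12.4] 715
  eye [ 0.582   0.4253 54.1499  0.    ] len 0.0792 yaw 0.0752
lug [0.5365 0.3612] [20.2 12.4] 577
  eye [ 0.6155  0.3654 35.9694  0.    ] len 0.079 yaw 0.0531
```

```bash

python3 -m jog '[[[41.3,1,0],[0,0,0],0.6],[[0,0,45],[0,0,0],0.6],[[0,0,45],[0,0,0],0.6],[[0,0,40],[0,0,0],0.6],[[0,0,0],[0,0,0],0.6],[[0,0,0],[0,0,0],0.6]]'; python3 go.py .5365 .3612 .029 .053
```

```text
time_s: 12.85
ee_pos: [0.5379, 0.3613, 0.0742]
eef_rot: [[-0.053, 0.999, 0.002], [0.999, 0.053, 0.001], [0.001, 0.002, -1.0]]
force: [0.6, -0.6, 0.1]
width: 0.0512
grip_force: 0.0
shift [-0.  -1.5 45.2] turn z -0.0004 tilt [0.0023 0.001 ]
```

```bash

python3 -m jog '[[[0,-1.5,18],[0,0,0],0.6],[[0,0,17],[0,0,0],0.6],[[0,0,9.5],[0,0,0],0.6],[[0,0,0],[0,0,0],0.6],[[0,0,0],[0,0,0],0],[[0,0,0],[0,0,0],0],[[0,0,0],[0,0,0],0],[[0,0,0],[0,0,0],0],[[0,0,0],[0,0,0],0]]' 50
python3 -m jog '[[[0,0,-40],[0,0,0],0],[[0,0,-40],[0,0,0],0],[[0,0,0],[0,0,0],0],[[0,0,0],[0,0,0],0]]'; python3 go.py .5207 .1515 .108 -.121
```

```text
time_s: 13.98
ee_pos: [0.5355, 0.3618, 0.0288]
eef_rot: [[-0.054, 0.999, 0.001], [0.999, 0.054, 0.001], [0.001, 0.001, -1.0]]
force: [-0.5, 0.6, 4.1]
width: 0.0132
grip_force: 51.1
time_s: 14.48
ee_pos: [0.5338, 0.3608, 0.106]
eef_rot: [[-0.054, 0.999, -0.003], [0.999, 0.054, -0.001], [-0.001, -0.003, -1.0]]
force: [0.0, 0.3, -1.5]
width: 0.0132
grip_force: 50.4
shift [-208.3  -24.4   -1.6] turn z 0.1749 tilt [-0.0028 -0.0013]
```

```bash

python3 -m jog '[[[-42,-5,-2],[0,0,0],0],[[-42,-5,0],[0,0,0],0],[[-42,-5,0],[0,0,0],0],[[-41,-5,0],[0,0,0],0],[[-41.3,-4.4,0],[0,0,0.175],0],[[0,0,0],[0,0,0],0],[[0,0,0],[0,0,0],0]]'; ./t.sh;  python3 go.py .5208 .1515 .0605 -.121
```

```text
time_s: 15.35
ee_pos: [0.5208, 0.1522, 0.1082]
eef_rot: [[0.12, 0.993, -0.003], [0.993, -0.12, 0.0], [-0.0, -0.003, -1.0]]
force: [0.3, 0.7, -1.9]
width: 0.0135
grip_force: 50.4
tau [ -0.6 -32.2 -25.5  -0.   -0.    0. ] q [0.1  0.16 2.   0.   0.98 0.22] p [0.5208 0.1522 0.1082] F [ 0.3  0.7 -1.9] t 15.35 w 0.0135
shift [-0.7  0.2 47.7] turn z 0.0006 tilt [-0.0031  0.0001]
```

```bash

python3 -m jog '[[[-0.7,0,20],[0,0,0],0],[[0,0,17],[0,0,0],0],[[0,0,10.5],[0,0,0],0],[[0,0,0],[0,0,0],0],[[0,0,0],[0,0,0],0]]'; python3 go.py .5704 .1455 .0600 -.121
```

```text
time_s: 15.98
ee_pos: [0.5222, 0.1516, 0.0628]
eef_rot: [[0.12, 0.993, 0.001], [0.993, -0.12, 0.0], [0.0, 0.001, -1.0]]
force: [0.4, 0.1, -1.7]
width: 0.0128
grip_force: 50.4
shift [-0.3 48.6  2.9] turn z 0.0004 tilt [0.0009 0.0001]
```

```bash

python3 -m jog '[[[0,4,2.6],[0,0,0],0],[[0,8,0],[0,0,0],0],[[0,8,0],[0,0,0],0],[[0,8,0],[0,0,0],0],[[0,7,0],[0,0,0],0],[[0,7,0],[0,0,0],0],[[0,5,0],[0,0,0],0],[[0,0,0],[0,0,0],0],[[0,0,0],[0,0,0],0]]'; python3 go.py .5704 .1455 .0600 -.121;python3 eyefit.py .6498 .1358
```

```text
time_s: 17.1
ee_pos: [0.5681, 0.1458, 0.0597]
eef_rot: [[0.121, 0.993, -0.0], [0.993, -0.121, 0.0], [-0.0, -0.0, -1.0]]
force: [0.1, -0.2, -0.6]
width: 0.013
grip_force: 50.4
shift [-0.   2.3 -0.3] turn z 0.0001 tilt [-0.0005  0.    ]
eye wall (array([0.6478, 0.1357]), np.int64(95), np.float64(0.00041)) ear hole wall (array([0.6499, 0.1355]), np.int64(409), np.float64(0.00061))
tcp [0.56807661 0.1457501  0.05969208]
```

```bash

python3 -m jog '[[[0,2.1,0.5],[0,0,0],0],[[0,0,0.6],[0,0,0],0],[[0,0,0],[0,0,0],0],[[0,0,0],[0,0,0],0.4],[[0,0,0],[0,0,0],0.4],[[0,0,0],[0,0,0],0.4]]'; python3 eyefit.py .6498 .1358
python3 -m jog '[[[0,0,-47],[0,0,0],0.5],[[0,0,-47],[0,0,0],0.6],[[0,0,-50],[0,0,0],0.6],[[58,-23,0],[0,0,0],0.6],[[58,-23,0],[0,0,0],0.6],[[58,-23,0],[0,0,0],0.6],[[30,-10,0],[0,0,-0.188],0.6],[[0,0,0],[0,0,0],0.6],[[0,0,0],[0,0,0],0.6]]'; python3 links.py
```

```text
time_s: 17.9
ee_pos: [0.5706, 0.1455, 0.0589]
eef_rot: [[0.121, 0.993, 0.0], [0.993, -0.121, 0.0], [0.0, 0.0, -1.0]]
force: [-1.0, -0.2, -0.2]
width: 0.0343
grip_force: 0.0
eye wall (array([0.6502, 0.1354]), np.int64(208), np.float64(0.00046)) ear hole wall (array([0.6499, 0.1354]), np.int64(393), np.float64(0.00076))
tcp [0.57059979 0.14550044 0.05889559]
time_s: 19.08
ee_pos: [0.5168, 0.3569, 0.2025]
eef_rot: [[-0.065, 0.998, -0.0], [0.998, 0.065, -0.001], [-0.001, -0.0, -1.0]]
force: [0.8, -0.0, 0.4]
width: 0.0514
grip_force: 0.0
lug [0.503  0.4193] [20.2 12.2] 598
  eye [ 0.5819  0.4255 53.4254  0.    ] len 0.0792 yaw 0.0784
```

```bash

python3 -m jog '[[[32,-5,0],[0,0,-0.01],0.6],[[31,-4.5,20],[0,0,0],0.6],[[0,0,45],[0,0,0],0.6],[[0,0,40],[0,0,0],0.6],[[0,0,30],[0,0,0],0.6],[[0,0,0],[0,0,0],0.6],[[0,0,0],[0,0,0],0.6]]'; python3 go.py .503 .4193 .029 .076
```

```text
time_s: 20.0
ee_pos: [0.5041, 0.4194, 0.0692]
eef_rot: [[-0.075, 0.997, 0.002], [0.997, 0.075, 0.001], [0.001, 0.002, -1.0]]
force: [-0.5, -0.5, -0.3]
width: 0.0512
grip_force: 0.0
shift [-0.  -1.1 40.2] turn z -0.0012 tilt [0.0019 0.0011]
```

```bash

python3 -m jog '[[[0,-1.1,16],[0,0,0],0.6],[[0,0,15],[0,0,0],0.6],[[0,0,9],[0,0,0],0.6],[[0,0,0],[0,0,0],0.6],[[0,0,0],[0,0,0],0],[[0,0,0],[0,0,0],0],[[0,0,0],[0,0,0],0],[[0,0,0],[0,0,0],0],[[0,0,0],[0,0,0],0]]' 50
python3 -m jog '[[[0,0,-42],[0,0,0],0],[[0,0,-42],[0,0,0],0],[[0,0,0],[0,0,0],0],[[0,0,0],[0,0,0],0]]'; python3 go.py .514 .15 .111 -.121
```

```text
time_s: 21.12
ee_pos: [0.5021, 0.42, 0.0285]
eef_rot: [[-0.076, 0.997, 0.001], [0.997, 0.076, 0.001], [0.001, 0.001, -1.0]]
force: [-0.6, -0.5, 2.8]
width: 0.0129
grip_force: 51.1
time_s: 21.62
ee_pos: [0.5006, 0.4189, 0.11]
eef_rot: [[-0.076, 0.997, -0.003], [0.997, 0.076, -0.002], [-0.001, -0.003, -1.0]]
force: [-0.8, -0.1, -2.3]
width: 0.0129
grip_force: 50.4
shift [-269.2   -7.2   -0.6] turn z 0.1974 tilt [-0.0025 -0.0015]
```

```bash

python3 -m jog '[[[-54,-1.4,-1],[0,0,0],0],[[-54,-1.4,0],[0,0,0],0],[[-54,-1.4,0],[0,0,0],0],[[-54,-1.4,0],[0,0,0],0],[[-53,-1.4,0],[0,0,0.1],0],[[0,0,0],[0,0,0.097],0],[[0,0,0],[0,0,0],0]]' >/dev/null; ./t.sh
python3 -m jog '[[[-10,1,0],[0,0,0],0],[[-10,1,0],[0,0,0],0],[[0,0,0],[0,0,0],0]]' >/dev/null; ./t.sh
python3 -m jog '[[[-6,1,0],[0,0,0],0],[[-6,0,0],[0,0,0],0],[[0,0,0],[0,0,0],0]]' >/dev/null; ./t.sh
python3 -m jog '[[[-6,1,0],[0,0,0],0],[[0,0,0],[0,0,0],0],[[0,0,0],[0,0,0],0]]' >/dev/null; ./t.sh;python3 geo.py | grep -E "top|above" | head -20;  python3 go.py .514 .0959 .0605 -.121
```

```text
tau [ -0.6 -31.7 -25.9  -0.   -0.    0.1] q [0.09 0.14 2.02 0.   0.98 0.22] p [0.5136 0.15   0.1103] F [ 0.4 -0.6 -1. ] t 22.5 w 0.0128
tau [ -0.2 -30.9 -25.7  -0.   -0.   -0. ] q [ 0.06  0.13  2.03 -0.    0.98  0.18] p [0.5147 0.1303 0.1126] F [ 0.4  0.5 -1.4] t 22.875 w 0.0133
tau [ -0.1 -30.7 -25.8  -0.   -0.   -0. ] q [ 0.03  0.12  2.04 -0.    0.98  0.15] p [0.5143 0.1184 0.1128] F [-0.3 -1.2 -1.3] t 23.25 w 0.013
tau [ -0.1 -30.7 -25.8  -0.   -0.   -0. ] q [0.02 0.12 2.04 0.   0.98 0.14] p [0.5146 0.1126 0.1127] F [ 0.2 -0.2 -1.2] t 23.625 w 0.0129
top 0.05 lat [-0.021  0.662] z [0.151 0.211] 40
top 0.1 lat [0.617 0.682] z [0.154 0.424] 1018
top 0.15 lat [0.618 0.739] z [0.322 0.424] 1413
top 0.2 lat [0.052 0.154] z [0.584 0.622] 2848
top 0.25 lat [0.052 0.153] z [0.546 0.586] 2570
top 0.3 lat [0.054 0.151] z [0.507 0.551] 2217
top 0.35 lat [0.057 0.148] z [0.464 0.514] 1799
top 0.4 lat [0.05  0.154] z [0.413 0.476] 1745
top 0.45 lat [0.049 0.156] z [0.193 0.436] 1486
top 0.5 lat [0.048 0.157] z [0.361 0.4  ] 1504
top 0.55 lat [0.048 0.156] z [0.182 0.364] 140
above .39: rightmost lateral by r [(np.float64(0.1), np.float64(0.617)), (np.float64(0.15), np.float64(0.154)), (np.float64(0.2), np.float64(0.049)), (np.float64(0.25), np.float64(-0.338)), (np.float64(0.3), np.float64(-0.334)), (np.float64(0.35), np.float64(-0.176)), (np.float64(0.4), np.float64(0.047)), (np.float64(0.45), np.float64(0.047)), (np.float64(0.5), np.float64(0.047))]
above .39: rightmost lateral by r [(np.float64(0.0), np.float64(0.164)), (np.float64(0.05), np.float64(0.036)), (np.float64(0.1), np.float64(0.045)), (np.float64(0.15), np.float64(0.046)), (np.float64(0.2), np.float64(0.044)), (np.float64(0.25), np.float64(0.034)), (np.float64(0.3), np.float64(0.048)), (np.float64(0.35), np.float64(-0.185)), (np.float64(0.4), np.float64(0.045)), (np.float64(0.45), np.float64(0.045))]
shift [-16.8   1.4  52.2] turn z 0.0006 tilt [-0.  0.]
```

```bash

python3 -m jog '[[[-4,0,0],[0,0,0],0],[[0,0,0],[0,0,0],0]]' >/dev/null; ./t.sh
python3 -m jog '[[[-3,0,0],[0,0,0],0],[[0,0,0],[0,0,0],0]]' >/dev/null; ./t.sh
python3 -m jog '[[[-3,0,0],[0,0,0],0],[[0,0,0],[0,0,0],0]]' >/dev/null; ./t.sh
```

```text
tau [ -0.  -30.5 -25.8  -0.   -0.   -0. ] q [ 0.01  0.12  2.04 -0.    0.98  0.14] p [0.5141 0.1085 0.1127] F [ 0.3  0.5 -1.2] t 23.975 w 0.0131
tau [ -0.  -30.4 -25.8  -0.   -0.   -0. ] q [ 0.01  0.11  2.05 -0.    0.98  0.13] p [0.5137 0.1055 0.1127] F [-0.5  0.6 -2.1] t 24.225 w 0.0129
tau [ -0.  -30.4 -25.8  -0.   -0.   -0. ] q [ 0.    0.11  2.05 -0.    0.98  0.12] p [0.5134 0.1025 0.1127] F [ 0.1 -0.3 -1.5] t 24.475 w 0.013
```

```bash

python3 -m jog '[[[-3,0,0],[0,0,0],0],[[0,0,0],[0,0,0],0]]' >/dev/null; ./t.sh
python3 -m jog '[[[-3.2,0.5,0],[0,0,0],0],[[0,0,0],[0,0,0],0]]' >/dev/null; ./t.sh
python3 -m jog '[[[0,0.8,15],[0,0,0],0],[[0,0,0],[0,0,0],0]]' >/dev/null; ./t.sh
python3 -m jog '[[[0,0,12],[0,0,0],0],[[0,0,10],[0,0,0],0],[[0,0,0],[0,0,0],0]]' >/dev/null; ./t.sh;python3 go.py .514 .0959 .0605 -.121
```

```text
tau [ -0.  -30.3 -25.8  -0.   -0.   -0. ] q [-0.    0.11  2.05 -0.    0.98  0.12] p [0.513  0.0995 0.1127] F [ 0.3 -0.2 -1.4] t 24.725 w 0.0133
tau [ -0.1 -30.2 -25.8  -0.   -0.   -0. ] q [-0.01  0.11  2.05 -0.    0.98  0.11] p [0.5132 0.0963 0.1127] F [-0.3 -0.8 -2.5] t 24.975 w 0.0127
tau [ -0.1 -30.9 -25.6  -0.   -0.1  -0. ] q [-0.01  0.14  2.06 -0.    0.95  0.11] p [0.5125 0.0964 0.0957] F [ 0.5 -0.6 -1.5] t 25.225 w 0.013
tau [ -0.  -31.1 -24.3  -0.   -0.1   0. ] q [-0.01  0.17  2.07  0.    0.91  0.11] p [0.5129 0.0964 0.0742] F [-0.3 -0.2 -2.6] t 25.6 w 0.013
shift [-0.4  1.2 13.7] turn z 0.0005 tilt [-0.003  0.   ]
```

```bash

python3 -m jog '[[[-0.4,1.2,13],[0,0,0],0],[[0,0,0],[0,0,0],0],[[0,0,0],[0,0,0],0]]' >/dev/null; ./t.sh;  python3 go.py .5636 .0899 .0597 -.121
```

```text
tau [ -0.  -31.4 -23.6  -0.   -0.    0. ] q [-0.01  0.19  2.07  0.    0.88  0.11] p [0.5151 0.0959 0.0627] F [-0.5  0.4 -0.8] t 25.975 w 0.0126
shift [-0.1 48.8  3. ] turn z 0.0005 tilt [-0.0001  0.    ]
```

```bash

python3 -m jog '[[[0,4,2.8],[0,0,0],0],[[0,8,0],[0,0,0],0],[[0,8,0],[0,0,0],0],[[0,8,0],[0,0,0],0],[[0,7,0],[0,0,0],0],[[0,7,0],[0,0,0],0],[[0,5,0],[0,0,0],0],[[0,0,0],[0,0,0],0],[[0,0,0],[0,0,0],0]]'; ./t.sh; python3 go.py .5636 .0899 .0597 -.121;python3 eyefit.py .643 .0802
```

```text
time_s: 27.1
ee_pos: [0.5615, 0.0902, 0.0598]
eef_rot: [[0.12, 0.993, -0.001], [0.993, -0.12, -0.0], [-0.0, -0.001, -1.0]]
force: [-0.0, 0.4, -1.4]
width: 0.013
grip_force: 50.4
tau [ -0.1 -35.6 -24.3  -0.   -0.1  -0. ] q [-0.02  0.29  1.96 -0.    0.9   0.1 ] p [0.5615 0.0902 0.0598] F [-0.   0.4 -1.4] t 27.1 w 0.013
shift [-0.1  2.2  0.1] turn z 0.0006 tilt [-0.0005 -0.    ]
eye wall (array([0.641 , 0.0804]), np.int64(88), np.float64(0.00039)) ear hole wall (array([0.6431, 0.0798]), np.int64(398), np.float64(0.00068))
tcp [0.56141393 0.0902984  0.05979555]
```

```bash

python3 -m jog '[[[-0.3,2.2,0.5],[0,0,0],0],[[0,0,0.6],[0,0,0],0],[[0,0,0],[0,0,0],0],[[0,0,0],[0,0,0],0.4],[[0,0,0],[0,0,0],0.4],[[0,0,0],[0,0,0],0.4]]'; python3 eyefit.py .643 .0802
python3 -m jog '[[[0,0,-45],[0,0,0],0.5],[[15,0,-45],[0,0,0],0.6],[[25,-22,-45],[0,0,0],0.6],[[35,-25,-20],[0,0,0],0.6],[[35,-25,0],[0,0,0],0.6],[[15,-30,0],[0,0,0],0.8],[[0,-20,0],[0,0,0],1],[[0,0,0],[0,0,0],1],[[0,0,0],[0,0,0],1]]'; ./t.sh
python3 - <<'E'
from h import *
import pickle
c=shot('wrist');cv2.imwrite('pics/w5.png',c['frame']);pickle.dump(c,open('w5.pkl','wb'))
E
```

```text
time_s: 27.9
ee_pos: [0.5641, 0.0897, 0.0591]
eef_rot: [[0.12, 0.993, 0.001], [0.993, -0.12, -0.0], [0.0, 0.001, -1.0]]
force: [0.2, -0.1, -1.0]
width: 0.0343
grip_force: 0.0
eye wall (array([0.6434, 0.0798]), np.int64(208), np.float64(0.00043)) ear hole wall (array([0.6431, 0.0799]), np.int64(393), np.float64(0.00074))
tcp [0.56407229 0.08966238 0.05904376]
time_s: 29.08
ee_pos: [0.4585, 0.2282, 0.2141]
eef_rot: [[0.121, 0.993, 0.001], [0.993, -0.121, 0.0], [0.0, 0.001, -1.0]]
force: [0.2, -0.3, 0.1]
width: 0.0857
grip_force: 0.0
tau [  0.3 -26.6 -27.9   0.    0.   -0. ] q [ 0.26 -0.04  2.01 -0.    1.18  0.38] p [0.4585 0.2282 0.2141] F [ 0.2 -0.3  0.1] t 29.075 w 0.0857
```

View pics/w5.png

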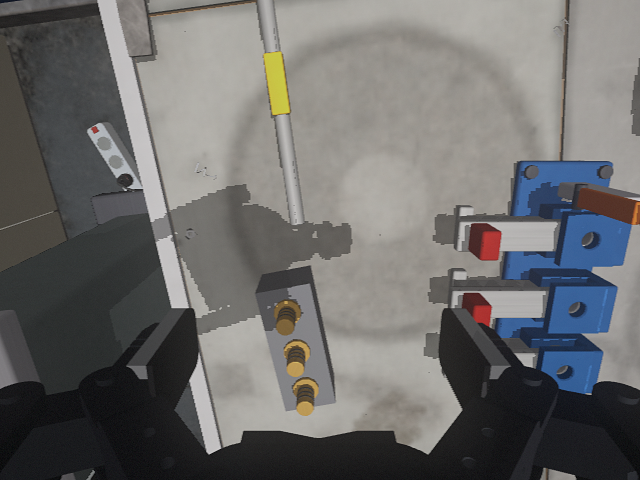

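```bash
cat > pins.py <<'E'
from h import *
c=shot('wrist');W=cloud(c);h=cv2.cvtColor(c['frame'],cv2.COLOR_BGR2HSV)
gold=(h[...,0]>12)&(h[...,0]<32)&(h[...,1]>110)
m=(gold&(W[...,2]>.064)&(W[...,2]<.076)&(W[...,0]<.5)).astype(np.uint8)
m=cv2.morphologyEx(m,cv2.MORPH_OPEN,np.ones((3,3)))
n,l,st,ce=cv2.connectedComponentsWithStats(m)
for i in range(1,n):
    if st[i,4]<40: continue
    P=W[l==i];zt=np.percentile(P[:,2],90)
    k=(l==i)&(W[...,2]>zt-.0025);
    cs=max(cv2.findContours(k.astype(np.uint8),0,1)[0],key=cv2.contourArea);(u,v),r=cv2.minEnclosingCircle(cs)
    print('pin top z',zt.round(4),'centroid',np.nanmean(W[k],0).round(4),'enc',px(c,u,v,.069).round(4),k.sum(),'px',(u,v))
E
python3 pins.py
```

```text
pin top z 0.0702 centroid [0.4257 0.1585 0.0694] enc [0.4256 0.1589 0.069 ] 225 px (284.5, 325.5)
pin top z 0.0701 centroid [0.4286 0.1228 0.0694] enc [0.4285 0.1228 0.069 ] 210 px (295.0028381347656, 367.77117919921875)
pin top z 0.0703 centroid [0.4311 0.0872 0.0695] enc [0.4311 0.087  0.069 ] 184 px (304.5769348144531, 407.0384521484375)
```

```bash
python3 go.py .4257 .1587 .09 -.121
python3 -m jog '[[[-36,-12,30],[0,0,0],0.5],[[-36,-12,30],[0,0,0],0.45],[[0,0,30],[0,0,0],0.45],[[0,0,25],[0,0,0],0.45],[[0,0,0],[0,0,0],0.45],[[0,0,0],[0,0,0],0.45]]' >/dev/null; ./t.sh; python3 go.py .4257 .1587 .0645 -.121
```

```text
shift [-72.9 -24.4 124. ] turn z -0.0004 tilt [0.0006 0.    ]
tau [ -0.1 -23.  -23.8  -0.    0.   -0. ] q [ 0.14 -0.02  2.21 -0.    0.95  0.26] p [0.4264 0.1598 0.0998] F [-0.   0.4  0.2] t 29.925 w 0.0387
shift [-1.1 -0.6 35.3] turn z 0.0001 tilt [0.0015 0.0002]
```

```bash

python3 -m jog '[[[-1,-0.6,17],[0,0,0],0.45],[[0,0,18],[0,0,0],0.45],[[0,0,0],[0,0,0],0.45],[[0,0,0],[0,0,0],0.45],[[0,0,0],[0,0,0],0],[[0,0,0],[0,0,0],0],[[0,0,0],[0,0,0],0],[[0,0,0],[0,0,0],0]]' 40; 
python3 -m jog '[[[0,0,-30],[0,0,0],0],[[0,0,-30],[0,0,0],0],[[0,0,-22],[0,0,0],0],[[0,0,0],[0,0,0],0],[[0,0,0],[0,0,0],0]]'; python3 go.py .6568 .191 .14 -.121
```

```text
time_s: 30.92
ee_pos: [0.4255, 0.1591, 0.065]
eef_rot: [[0.12, 0.993, 0.002], [0.993, -0.12, 0.0], [0.001, 0.002, -1.0]]
force: [-1.2, -0.3, 6.3]
width: 0.0123
grip_force: 39.2
time_s: 31.55
ee_pos: [0.4237, 0.1588, 0.1445]
eef_rot: [[0.12, 0.993, -0.002], [0.993, -0.12, -0.0], [-0.001, -0.002, -1.0]]
force: [0.3, 0.2, -1.2]
width: 0.0119
grip_force: 39.8
shift [ 60.  227.5   4. ] turn z 0.0004 tilt [-0.0021 -0.0003]
```

```bash

python3 -m jog '[[[12,45.5,0],[0,0,0],0],[[12,45.5,0],[0,0,0],0],[[12,45.5,0],[0,0,0],0],[[12,45.5,0],[0,0,0],0],[[12.4,45.5,0],[0,0,0],0],[[0,0,0],[0,0,0],0],[[0,0,0],[0,0,0],0],[[0,0,0],[0,0,0],0]]';  python3 go.py .6568 .1914 .112 -.121
python3 - <<'E'
from h import *
c=shot('wrist');s=telemetry.sense();print(proj(c,s['ee_pos']+np.array([0,0,-.06])))
cv2.imwrite('pics/w6.png',c['frame'])
E
```

```text
time_s: 32.55
ee_pos: [0.6563, 0.1915, 0.145]
eef_rot: [[0.12, 0.993, -0.002], [0.993, -0.12, -0.0], [-0.0, -0.002, -1.0]]
force: [-0.5, 0.3, -0.9]
width: 0.0121
grip_force: 39.8
shift [-0.   0.6 33. ] turn z 0.0007 tilt [-0.0019 -0.0003]
[318.69369536 274.46962048]
```

View pics/w6.png

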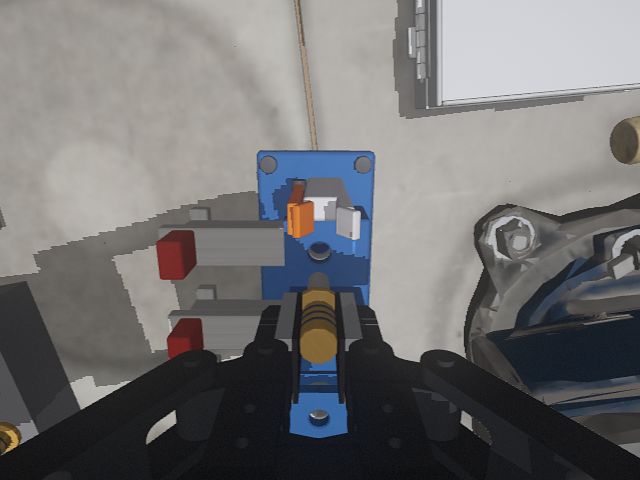

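```bash

python3 -m jog '[[[0,0.5,16],[0,0,0],0],[[0,0,15],[0,0,0],0],[[0,0,5],[0,0,0],0],[[0,0,5],[0,0,0],0],[[0,0,5],[0,0,0],0],[[0,0,0],[0,0,0],0],[[0,0,0],[0,0,0],0]]';  python3 go.py .6568 .1914 .0725 -.121
```

```text
time_s: 33.48
ee_pos: [0.6583, 0.1915, 0.1001]
eef_rot: [[0.12, 0.993, 0.0], [0.993, -0.12, 0.0], [0.0, 0.0, -1.0]]
force: [-0.1, 0.4, -1.1]
width: 0.0124
grip_force: 39.7
shift [-0.3 -1.5 27.6] turn z 0.0004 tilt [0.0001 0.0001]
```

```bash

python3 -m jog '[[[-0.2,-1.3,3],[0,0,0],0],[[0,0,4],[0,0,0],0],[[0,0,4],[0,0,0],0],[[0,0,4],[0,0,0],0],[[0,0,4],[0,0,0],0],[[0,0,4],[0,0,0],0],[[0,0,0],[0,0,0],0],[[0,0,0],[0,0,0],0]]';  python3 go.py .6568 .1914 .0725 -.121
```

```text
time_s: 34.48
ee_pos: [0.657, 0.1914, 0.0769]
eef_rot: [[0.12, 0.993, 0.0], [0.993, -0.12, 0.0], [0.0, 0.0, -1.0]]
force: [-0.3, -0.8, -0.8]
width: 0.0122
grip_force: 39.8
shift [-0.1 -0.2  4.4] turn z 0.0005 tilt [0.0002 0.    ]
```

```bash

python3 -m jog '[[[0,0,2],[0,0,0],0],[[0,0,2],[0,0,0],0],[[0,0,0],[0,0,0],0],[[0,0,0],[0,0,0],0],[[0,0,0],[0,0,0],0.45],[[0,0,0],[0,0,0],0.45],[[0,0,0],[0,0,0],0.45],[[0,0,0],[0,0,0],0.45]]'
python3 -m jog '[[[0,0,-25],[0,0,0],0.45],[[0,0,-30],[0,0,0],0.45],[[0,0,-20],[0,0,0],0.45],[[-17.5,-45,0],[0,0,0],0.45],[[-17.5,-45,0],[0,0,0],0.45],[[-17.5,-45,0],[0,0,0],0.45],[[-17.5,-45,0],[0,0,0],0.45],[[0,0,0],[0,0,0],0.45],[[0,0,0],[0,0,0],0.45]]'; ./t.sh
python3 - <<'E'
from h import *
c=shot('wrist');W=cloud(c)
u,v=proj(c,[.6568,.191,.077]).round().astype(int);print(u,v)
if 0<=u<640 and 0<=v<480: P=W[v-12:v+13,u-12:u+13].reshape(-1,3);k=P[:,2]>.07;print('pin top',P[k].mean(0),np.percentile(P[k][:,2],90))
E
python3 go.py .4286 .1228 .0645 -.121
```

```text
time_s: 35.48
ee_pos: [0.6569, 0.1914, 0.0728]
eef_rot: [[0.12, 0.993, -0.0], [0.993, -0.12, -0.0], [-0.0, -0.0, -1.0]]
force: [-0.1, -0.6, 0.2]
width: 0.0388
grip_force: 0.0
time_s: 36.6
ee_pos: [0.4708, 0.1437, 0.1486]
eef_rot: [[0.12, 0.993, 0.002], [0.993, -0.12, 0.0], [0.001, 0.002, -1.0]]
force: [1.3, 0.1, 1.5]
width: 0.0386
grip_force: 0.0
tau [  0.1 -25.9 -25.1   0.    0.1  -0. ] q [ 0.09 -0.01  2.1   0.    1.05  0.21] p [0.4708 0.1437 0.1486] F [1.3 0.1 1.5] t 36.6 w 0.0386
703 126
shift [-25.9 -40.1  84.2] turn z 0.0004 tilt [0.0025 0.0003]
```

```bash

python3 -m jog '[[[-13,-20,0],[0,0,0],0.45],[[-12.9,-20,0],[0,0,0],0.45],[[0,0,25],[0,0,0],0.45],[[0,0,20],[0,0,0],0.45],[[0,0,0],[0,0,0],0.45],[[0,0,0],[0,0,0],0.45]]' >/dev/null;./t.sh;  python3 go.py .4286 .1228 .0645 -.121
```

```text
tau [ -0.  -22.1 -24.2  -0.    0.    0. ] q [ 0.05 -0.05  2.24  0.    0.96  0.17] p [0.4284 0.1228 0.1038] F [0.3 0.6 0.7] t 37.4 w 0.0382
shift [ 0.   0.1 39.3] turn z 0.0005 tilt [0.0015 0.0001]
```

```bash

python3 -m jog '[[[0,0.1,19],[0,0,0],0.45],[[0,0,20],[0,0,0],0.45],[[0,0,0],[0,0,0],0.45],[[0,0,0],[0,0,0],0.45],[[0,0,0],[0,0,0],0],[[0,0,0],[0,0,0],0],[[0,0,0],[0,0,0],0],[[0,0,0],[0,0,0],0]]' 40; python3 go.py .4286 .1228 .0645 -.121
python3 -m jog '[[[0,0,-30],[0,0,0],0],[[0,0,-30],[0,0,0],0],[[0,0,-22],[0,0,0],0],[[0,0,0],[0,0,0],0],[[0,0,0],[0,0,0],0]]'; python3 go.py .6499 .1355 .112 -.121
```

```text
time_s: 38.4
ee_pos: [0.428, 0.1227, 0.065]
eef_rot: [[0.12, 0.993, 0.002], [0.993, -0.12, 0.0], [0.0, 0.002, -1.0]]
force: [-1.7, 0.4, 6.2]
width: 0.0123
grip_force: 39.2
shift [0.2 0.6 0.5] turn z 0.0005 tilt [0.002  0.0001]
time_s: 39.02
ee_pos: [0.4262, 0.1226, 0.1446]
eef_rot: [[0.12, 0.993, -0.002], [0.993, -0.12, -0.0], [-0.0, -0.002, -1.0]]
force: [0.1, 0.2, -1.0]
width: 0.0118
grip_force: 39.8
shift [ 39.7 220.6  32.1] turn z 0.0005 tilt [-0.002  -0.0001]
```

```bash

python3 -m jog '[[[8,44,0],[0,0,0],0],[[8,44,0],[0,0,0],0],[[8,44,0],[0,0,0],0],[[8,44,0],[0,0,0],0],[[7.5,44,0],[0,0,0],0],[[0,0,0],[0,0,0],0],[[0,0,16],[0,0,0],0],[[0,0,15],[0,0,0],0],[[0,0,0],[0,0,0],0],[[0,0,0],[0,0,0],0]]';./t.sh;  python3 go.py .6499 .1353 .0725 -.121
```

```text
time_s: 40.28
ee_pos: [0.6498, 0.1355, 0.1149]
eef_rot: [[0.12, 0.993, -0.0], [0.993, -0.12, -0.0], [-0.0, -0.0, -1.0]]
force: [-0.0, -0.4, -0.6]
width: 0.0123
grip_force: 39.8
tau [  0.  -41.3 -25.9  -0.    0.   -0. ] q [ 0.05  0.39  1.7  -0.    1.05  0.17] p [0.6498 0.1355 0.1149] F [-0.  -0.4 -0.6] t 40.275 w 0.0123
shift [-0.2  0.1 42.4] turn z 0.0006 tilt [-0.0001 -0.    ]
```

```bash

python3 -m jog '[[[-0.2,-0.3,5],[0,0,0],0],[[0,-0.3,5],[0,0,0],0],[[0,-0.3,5],[0,0,0],0],[[0,-0.2,4],[0,0,0],0],[[0,0,4],[0,0,0],0],[[0,0,4],[0,0,0],0],[[0,0,4],[0,0,0],0],[[0,0,4],[0,0,0],0],[[0,0,4],[0,0,0],0],[[0,0,0],[0,0,0],0],[[0,0,0],[0,0,0],0]]'; python3 go.py .6499 .1353 .0725 -.121
```

```text
time_s: 41.65
ee_pos: [0.6492, 0.1354, 0.0759]
eef_rot: [[0.12, 0.993, 0.0], [0.993, -0.12, 0.0], [0.0, 0.0, -1.0]]
force: [0.3, -0.9, -0.2]
width: 0.0124
grip_force: 39.8
shift [0.  0.7 3.4] turn z 0.0005 tilt [0.0002 0.    ]
```

```bash

python3 -m jog '[[[0,0.5,1.7],[0,0,0],0],[[0,0,1.5],[0,0,0],0],[[0,0,0],[0,0,0],0],[[0,0,0],[0,0,0],0],[[0,0,0],[0,0,0],0.45],[[0,0,0],[0,0,0],0.45],[[0,0,0],[0,0,0],0.45],[[0,0,0],[0,0,0],0.45]]'
python3 -m jog '[[[0,0,-25],[0,0,0],0.45],[[0,0,-30],[0,0,0],0.45],[[0,0,-20],[0,0,0],0.45],[[-11.5,-42,0],[0,0,0],0.45],[[-11.5,-42,0],[0,0,0],0.45],[[-11.5,-42,0],[0,0,0],0.45],[[-11.5,-42,0],[0,0,0],0.45],[[-11.5,-42,0],[0,0,0],0.45],[[0,0,0],[0,0,0],0.45],[[0,0,0],[0,0,0],0.45]]'; ./t.sh
python3 go.py .4311 .0871 .0645 -.121
```

```text
time_s: 42.65
ee_pos: [0.6496, 0.1353, 0.0725]
eef_rot: [[0.12, 0.993, -0.0], [0.993, -0.12, -0.0], [-0.0, -0.0, -1.0]]
force: [-0.2, 0.6, -0.4]
width: 0.0384
grip_force: 0.0
time_s: 43.9
ee_pos: [0.4352, 0.1034, 0.1484]
eef_rot: [[0.12, 0.993, 0.002], [0.993, -0.12, 0.0], [0.0, 0.002, -1.0]]
force: [1.2, 0.1, -0.3]
width: 0.0385
grip_force: 0.0
tau [  0.1 -21.8 -25.4   0.    0.   -0. ] q [ 0.01 -0.12  2.21  0.    1.05  0.13] p [0.4352 0.1034 0.1484] F [ 1.2  0.1 -0.3] t 43.9 w 0.0385
shift [-16.7  -2.3  83.9] turn z 0.0003 tilt [0.0022 0.    ]
```

```bash

python3 -m jog '[[[-5,-1,25],[0,0,0],0.45],[[0,0,15],[0,0,0],0.45],[[0,0,0],[0,0,0],0.45]]' >/dev/null;./t.sh
python3 -m jog '[[[-4,-1,0],[0,0,0],0.45],[[0,0,0],[0,0,0],0.45]]' >/dev/null;./t.sh
python3 -m jog '[[[-3,0,0],[0,0,0],0.45],[[0,0,0],[0,0,0],0.45]]' >/dev/null;./t.sh
python3 -m jog '[[[-3,0,0],[0,0,0],0.45],[[0,0,0],[0,0,0],0.45]]' >/dev/null;./t.sh
python3 go.py .4311 .0871 .0645 -.121
```

```text
tau [ -0.1 -22.1 -24.5  -0.   -0.    0. ] q [-0.01 -0.06  2.24  0.    0.97  0.12] p [0.4323 0.0986 0.1063] F [-0.9 -0.4  0.3] t 44.275 w 0.0386
tau [ -0.  -22.  -24.7  -0.    0.   -0. ] q [-0.01 -0.07  2.24 -0.    0.97  0.11] p [0.4318 0.0946 0.1084] F [ 0.4 -0.1  0.4] t 44.525 w 0.0383
tau [ -0.  -22.1 -24.9  -0.   -0.   -0. ] q [-0.02 -0.07  2.24 -0.    0.97  0.1 ] p [0.431  0.0916 0.108 ] F [-0.9 -0.5 -0.3] t 44.775 w 0.0383
tau [ -0.  -22.  -24.8  -0.    0.   -0. ] q [-0.03 -0.07  2.25 -0.    0.97  0.09] p [0.4304 0.0886 0.1077] F [ 0.6  0.4 -0. ] t 45.025 w 0.0387
shift [-1.4  0.9 43.2] turn z 0.0002 tilt [ 0.0001 -0.    ]
```

```bash

python3 -m jog '[[[-1.4,0.9,20],[0,0,0],0.45],[[0,0,20],[0,0,0],0.45],[[0,0,2.5],[0,0,0],0.45],[[0,0,0],[0,0,0],0.45],[[0,0,0],[0,0,0],0],[[0,0,0],[0,0,0],0],[[0,0,0],[0,0,0],0],[[0,0,0],[0,0,0],0]]' 40; ./t.sh; python3 go.py .4311 .0871 .0645 -.121
python3 -m jog '[[[0,0,-30],[0,0,0],0],[[4,0,-30],[0,0,0],0],[[4,0,-22],[0,0,0],0],[[0,0,0],[0,0,0],0],[[0,0,0],[0,0,0],0]]'; ./t.sh; python3 go.py .6431 .0799 .112 -.121
```

```text
time_s: 46.02
ee_pos: [0.432, 0.0873, 0.0661]
eef_rot: [[0.12, 0.993, 0.002], [0.993, -0.12, -0.0], [0.0, 0.002, -1.0]]
force: [0.3, 0.5, 6.6]
width: 0.0124
grip_force: 39.3
tau [ -0.1 -21.  -20.9  -0.   -0.2  -0. ] q [-0.03  0.01  2.26  0.    0.87  0.09] p [0.432  0.0873 0.0661] F [0.3 0.5 6.6] t 46.025 w 0.0124
shift [-0.3 -0.9  1.6] turn z 0.0005 tilt [ 0.0018 -0.    ]
time_s: 46.65
ee_pos: [0.4312, 0.0952, 0.1458]
eef_rot: [[0.12, 0.993, -0.002], [0.993, -0.12, -0.0], [-0.0, -0.002, -1.0]]
force: [0.1, -0.5, -1.5]
width: 0.0123
grip_force: 39.4
tau [  0.  -22.1 -27.3   0.   -0.   -0. ] q [-0.01 -0.13  2.22 -0.    1.05  0.11] p [0.4312 0.0952 0.1458] F [ 0.1 -0.5 -1.5] t 46.65 w 0.0123
shift [ 10.3 212.3  33.3] turn z 0.0006 tilt [-0.0022 -0.0001]
```

```bash

python3 -m jog '[[[2.6,30,0],[0,0,0],0],[[2,30,0],[0,0,0],0],[[1,30,0],[0,0,0],0],[[0,0,0],[0,0,0],0]]' >/dev/null; ./t.sh
python3 -m jog '[[[1,30,0],[0,0,0],0],[[1,31,0],[0,0,0],0],[[1,31,0],[0,0,0],0],[[2,30,0],[0,0,0],0],[[0,0,0],[0,0,0],0],[[0,0,16],[0,0,0],0],[[0,0,15],[0,0,0],0],[[0,0,0],[0,0,0],0],[[0,0,0],[0,0,0],0]]' >/dev/null;./t.sh;  python3 go.py .6431 .0801 .0741 -.121
```

```text
tau [ -0.2 -29.4 -27.3  -0.   -0.1  -0. ] q [-0.02  0.08  2.01 -0.    1.05  0.1 ] p [0.5226 0.0895 0.1453] F [0.2 0.6 0.2] t 47.15 w 0.0123
tau [  0.  -40.  -25.8  -0.    0.    0. ] q [-0.03  0.36  1.74  0.    1.04  0.09] p [0.6435 0.0804 0.116 ] F [-0.4 -0.4  0.2] t 48.275 w 0.0123
shift [-0.3 -0.4 41.9] turn z 0.0006 tilt [-0.0004  0.    ]
```

```bash

python3 -m jog '[[[-0.3,-0.5,5],[0,0,0],0],[[0,-0.4,5],[0,0,0],0],[[0,-0.1,5],[0,0,0],0],[[0,0,4],[0,0,0],0],[[0,0,4],[0,0,0],0],[[0,0,4],[0,0,0],0],[[0,0,4],[0,0,0],0],[[0,0,4],[0,0,0],0],[[0,0,3],[0,0,0],0],[[0,0,0],[0,0,0],0],[[0,0,0],[0,0,0],0]]'; python3 go.py .6431 .0801 .0741 -.121
```

```text
time_s: 49.65
ee_pos: [0.6429, 0.0801, 0.0783]
eef_rot: [[0.12, 0.993, 0.0], [0.993, -0.12, -0.0], [0.0, 0.0, -1.0]]
force: [0.8, -0.2, -1.0]
width: 0.0122
grip_force: 39.5
shift [0.  0.2 4.2] turn z 0.0005 tilt [ 0.0003 -0.    ]
```

```bash

python3 -m jog '[[[0,0.2,2.2],[0,0,0],0],[[0,0,2],[0,0,0],0],[[0,0,0],[0,0,0],0],[[0,0,0],[0,0,0],0],[[0,0,0],[0,0,0],0.45],[[0,0,0],[0,0,0],0.45],[[0,0,0],[0,0,0],0.45],[[0,0,0],[0,0,0],0.45]]'
python3 -m jog '[[[0,0,-30],[0,0,0],0.45],[[0,0,-45],[0,0,0],0.45],[[0,0,-45],[0,0,0],0.45],[[30,-25,-30],[0,0,0],0.5],[[45,-40,0],[0,0,0],0.5],[[50,-50,0],[0,0,0],0.5],[[40,-45,0],[0,0,0],0.6],[[0,0,0],[0,0,0],0.6],[[0,0,0],[0,0,0],0.6]]'; ./t.sh
cat > keep.py <<'E'
from h import *
import pickle
c=shot('wrist');W=cloud(c);h=cv2.cvtColor(c['frame'],cv2.COLOR_BGR2HSV)
m=(h[...,0]>22)&(h[...,0]<35)&(h[...,1]>150)&(W[...,2]>.011)&(W[...,2]<.0175)
m=cv2.morphologyEx(m.astype(np.uint8),cv2.MORPH_OPEN,np.ones((3,3)))
P=W[m>0];print('sleeve n',len(P),'mean',P.mean(0).round(4))
o=P.mean(0)[:2]
def R(z,w=.032):
    mm=.25;g=rect(c,o[0]-w,o[0]+w,o[1]-w,o[1]+w,z,mm);q=cv2.cvtColor(g,cv2.COLOR_BGR2HSV)
    y=(q[...,0]>22)&(q[...,0]<35)&(q[...,1]>120);t=np.percentile(q[...,2][y],70);y&=q[...,2]>t-35
    y=cv2.morphologyEx(y.astype(np.uint8),cv2.MORPH_OPEN,np.ones((5,5)));k=max(cv2.findContours(y,0,2)[0],key=cv2.contourArea)
    (u,v),s,a=cv2.minAreaRect(k);return o[0]-w+u*mm/1000,o[1]+w-v*mm/1000,np.round(np.array(s)*mm,1),a
print('sleeve rect',R(.014))
# rod: points z .006-.0125 near the line
d=(abs(W[...,0]-o[0])<.03)&(abs(W[...,1]-o[1])<.125)&(W[...,2]>.0095)&(W[...,2]<.0135)&(m==0)
Q=W[d];A=np.polyfit(Q[:,1],Q[:,0],1);print('rod x at sleeve',np.polyval(A,o[1]).round(4),'yaw',-np.arctan(A[0]).round(4),'y range',np.percentile(Q[:,1],[.5,99.5]).round(4),len(Q))
cv2.imwrite('pics/w7.png',c['frame'])
E
python3 keep.py
```

```text
time_s: 50.65
ee_pos: [0.643, 0.0801, 0.0739]
eef_rot: [[0.12, 0.993, 0.0], [0.993, -0.12, -0.0], [-0.0, 0.0, -1.0]]
force: [-0.0, -0.6, -0.0]
width: 0.0384
grip_force: 0.0
time_s: 51.78
ee_pos: [0.5093, 0.2566, 0.2241]
eef_rot: [[0.12, 0.993, 0.001], [0.993, -0.12, -0.0], [-0.0, 0.001, -1.0]]
force: [0.3, 0.3, 0.3]
width: 0.0509
grip_force: 0.0
tau [  0.9 -31.8 -28.1   0.    0.    0. ] q [ 0.29  0.08  1.86 -0.    1.2   0.41] p [0.5093 0.2566 0.2241] F [0.3 0.3 0.3] t 51.775 w 0.0509
sleeve n 943 mean [0.44   0.3297 0.0144]
sleeve rect (np.float64(0.43974866188455003), np.float64(0.3293111690307516), array([43.2, 13.5]), 90.0)
rod x at sleeve 0.4406 yaw 0.0082 y range [0.2205 0.4219] 2388
```

View pics/w7.png

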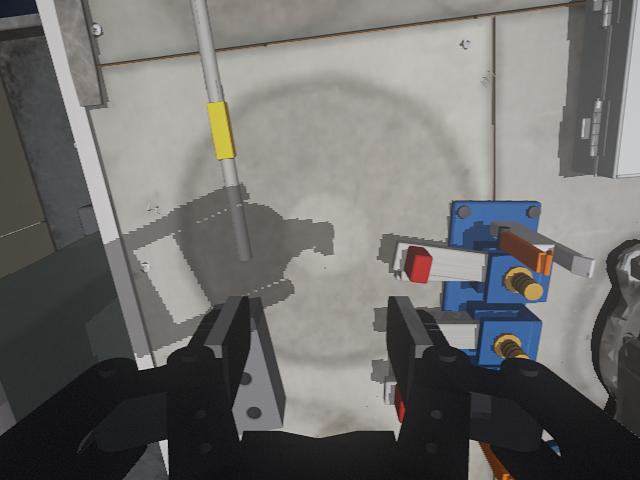

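```bash
python3 go.py .44 .3295 .1 .006;
python3 -m jog '[[[32,-38,20],[0,0,-0.127],0.6],[[36,-36,30],[0,0,0],0.6],[[0,0,35],[0,0,0],0.6],[[0,0,35],[0,0,0],0.6],[[0,0,0],[0,0,0],0.6],[[0,0,0],[0,0,0],0.6]]' >/dev/null; ./t.sh; python3 keep.py;python3 go.py .44 .3295 .019 .006
```

```text
shift [ 64.4 -78.2 124. ] turn z -0.127 tilt [ 0.0007 -0.0002]
tau [  0.  -30.9 -23.9   0.    0.   -0. ] q [ 0.46  0.18  1.99 -0.    0.97  0.45] p [0.4406 0.3285 0.1052] F [0.5 0.2 0.6] t 52.575 w 0.0515
sleeve n 823 mean [0.4397 0.3406 0.0144]
sleeve rect (np.float64(0.43967149899052843), np.float64(0.34208419867024575), array([18.7, 13.3]), 89.06080627441406)
rod x at sleeve 0.4397 yaw 0.0083 y range [0.2212 0.4387] 5211
shift [ 0.6 -1.1 86.8] turn z -0.0008 tilt [0.003  0.0014]
```

```bash

python3 -m jog '[[[1.1,-1.1,25],[0,0,0],0.6],[[0,0,25],[0,0,0],0.6],[[0,0,20],[0,0,0],0.6],[[0,0,10],[0,0,0],0.6],[[0,0,0],[0,0,0],0.6],[[0,0,0],[0,0,0],0.6]]';python3 go.py .4397 .3297 .019 .006
```

```text
time_s: 53.38
ee_pos: [0.4389, 0.3303, 0.0253]
eef_rot: [[-0.006, 1.0, 0.002], [1.0, 0.006, 0.001], [0.001, 0.002, -1.0]]
force: [0.2, -0.4, 0.2]
width: 0.0513
grip_force: 0.0
shift [-0.6  0.8  6.3] turn z 0.0004 tilt [0.0022 0.0011]
```

```bash

python3 -m jog '[[[-0.6,0.8,4.8],[0,0,0],0.6],[[0,0,0],[0,0,0],0.6],[[0,0,0],[0,0,0],0.6],[[0,0,0],[0,0,0],0],[[0,0,0],[0,0,0],0],[[0,0,0],[0,0,0],0],[[0,0,0],[0,0,0],0],[[0,0,0],[0,0,0],0]]' 115
python3 -m jog '[[[0,0,-30],[0,0,0],0],[[0,0,-45],[0,0,0],0],[[0,0,-45],[0,0,0],0],[[0,0,-20],[0,0,0],0],[[0,0,0],[0,0,0],0],[[0,0,0],[0,0,0],0]]';./t.sh; python3 go.py .6499 .1355 .16 -.122
```

```text
time_s: 54.38
ee_pos: [0.4388, 0.3294, 0.0197]
eef_rot: [[-0.007, 1.0, 0.0], [1.0, 0.007, 0.0], [0.0, 0.0, -1.0]]
force: [-1.4, -0.3, 6.0]
width: 0.0107
grip_force: 113.8
time_s: 55.12
ee_pos: [0.4375, 0.3287, 0.157]
eef_rot: [[-0.006, 1.0, -0.003], [1.0, 0.006, -0.001], [-0.001, -0.003, -1.0]]
force: [0.3, 1.0, -2.0]
width: 0.0105
grip_force: 113.1
tau [ -0.  -32.9 -28.6   0.   -0.    0. ] q [0.46 0.1  1.97 0.   1.08 0.45] p [0.4375 0.3287 0.157 ] F [ 0.3  1.  -2. ] t 55.125 w 0.0105
shift [-194.5  211.1   -3.4] turn z 0.1284 tilt [-0.003  -0.0014]
```

```bash

python3 -m jog '[[[-39,42,0],[0,0,0],0],[[-39,42,0],[0,0,0],0],[[-39,42,0],[0,0,0],0],[[-39,42,0],[0,0,0],0],[[-38.5,43,0],[0,0,0],0],[[0,0,0],[0,0,0.064],0],[[0,0,0],[0,0,0.064],0],[[0,0,0],[0,0,0],0],[[0,0,0],[0,0,0],0]]';./t.sh; python3 go.py .6499 .1355 .125 -.122
python3 - <<'E'
from h import *
for n in('wrist','scene'):
    c=shot(n)
    if n=='wrist': cv2.imwrite('pics/w8.png',c['frame'])
    else: cv2.imwrite('pics/s8.png',cv2.resize(c['frame'][180:300,250:410],None,fx=5,fy=5,interpolation=cv2.INTER_CUBIC))
E
```

```text
time_s: 56.25
ee_pos: [0.6502, 0.1362, 0.1575]
eef_rot: [[0.12, 0.993, -0.003], [0.993, -0.12, -0.0], [-0.0, -0.002, -1.0]]
force: [-0.5, -0.5, -2.4]
width: 0.0104
grip_force: 113.4
tau [ -0.1 -42.2 -28.4  -0.    0.   -0. ] q [ 0.05  0.35  1.67 -0.    1.12  0.17] p [0.6502 0.1362 0.1575] F [-0.5 -0.5 -2.4] t 56.25 w 0.0104
shift [-0.7 -0.1 32.5] turn z 0.0016 tilt [-0.0025 -0.0002]
```

View pics/w8.png

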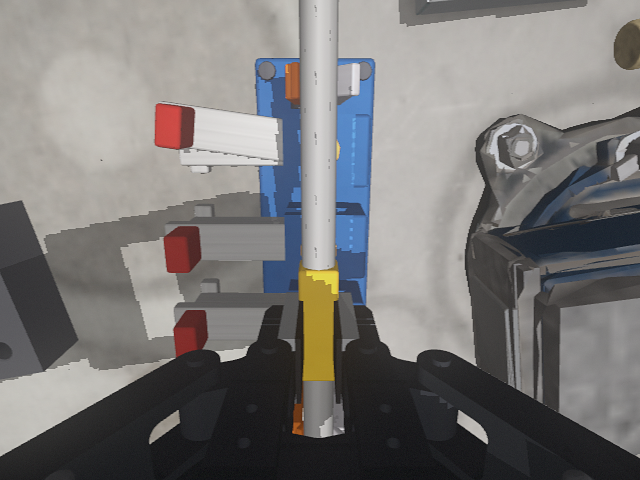

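```bash

python3 -m jog '[[[-0.6,0,10],[0,0,0.001],0],[[0,0,8],[0,0,0],0],[[0,0,0],[0,0,0],0],[[0,0,0],[0,0,0],0],[[0,0,0],[0,0,0],0]]';python3 go.py .6499 .1355 .0997 -.122
python3 - <<'E'
from h import *
c=shot('wrist');W=cloud(c);s=telemetry.sense();R=np.array(s['eef_rot'])
L=(W-s['ee_pos'])@R   # tool coords: x along rod, y across, z down
z=L[...,2]
# rod left half
m=(abs(L[...,1])<.01)&(L[...,0]>.03)&(L[...,0]<.115)&(z<.02)&(z>-.01)
P=L[m]
for a in(.03,.05,.07,.09,.1):
    Q=P[(P[:,0]>=a)&(P[:,0]<a+.015)]
    if len(Q): print(a,len(Q),'y edges',np.percentile(Q[:,1],[3,97]).round(4),'top z',np.percentile(Q[:,2],5).round(4))
# jaw/wall
h=cv2.cvtColor(c['frame'],cv2.COLOR_BGR2HSV)
k=(L[...,0]>.075)&(L[...,0]<.1)&(abs(L[...,1])<.04)&(z>.015)&(z<.04)
o=k&(h[...,0]<18)&(h[...,1]>120); w=k&(h[...,1]<60)
print('jaw',np.percentile(L[o],[3,50,97],axis=0).round(4).tolist()); print('wall',np.percentile(L[w],[3,50,97],axis=0).round(4).tolist())
E
```

```text
time_s: 56.98
ee_pos: [0.6512, 0.1355, 0.1416]
eef_rot: [[0.122, 0.993, 0.001], [0.993, -0.122, 0.0], [0.0, 0.001, -1.0]]
force: [0.2, -0.2, -2.6]
width: 0.0105
grip_force: 113.4
shift [-0.2 -1.3 41.9] turn z -0.0005 tilt [0.0009 0.    ]
0.03 1467 y edges [-0.0052  0.0057] top z 0.0059
0.05 1689 y edges [-0.0053  0.0056] top z 0.0059
0.07 1927 y edges [-0.0055  0.0057] top z 0.0058
0.09 2189 y edges [-0.0055  0.0057] top z 0.0059
0.1 791 y edges [-0.0056  0.0056] top z 0.0059
jaw [[0.0811, -0.0147, 0.0331], [0.0875, -0.0107, 0.0354], [0.0938, -0.0075, 0.0397]]
wall [[0.0817, 0.0072, 0.0276], [0.0875, 0.0108, 0.0299], [0.0931, 0.0145, 0.0352]]
```

```bash

python3 -m jog '[[[0,-0.6,6],[0,0,0],0],[[0,0,3],[0,0,0],0],[[0,0,0],[0,0,0],0]]'>/dev/null;./t.sh
python3 -m jog '[[[0,0,3],[0,0,0],0],[[0,0,3],[0,0,0],0],[[0,0,0],[0,0,0],0]]'>/dev/null;./t.sh
python3 -m jog '[[[0,0,3],[0,0,0],0],[[0,0,3],[0,0,0],0],[[0,0,0],[0,0,0],0]]'>/dev/null;./t.sh
```

```text
tau [ -0.  -42.8 -27.8  -0.   -0.   -0. ] q [ 0.05  0.37  1.69 -0.    1.08  0.18] p [0.6498 0.1356 0.1314] F [-0.6 -0.  -2.1] t 57.4 w 0.0105
tau [ -0.  -42.9 -27.7  -0.   -0.    0. ] q [ 0.05  0.38  1.69 -0.    1.07  0.18] p [0.65   0.1356 0.1257] F [-0.9  0.1 -2.6] t 57.775 w 0.0107
tau [ -0.  -43.  -27.6  -0.   -0.   -0. ] q [ 0.05  0.39  1.7  -0.    1.06  0.18] p [0.6499 0.1356 0.1196] F [-0.2  0.5 -2.6] t 58.15 w 0.0105
```

```bash

python3 -m jog '[[[0,0,3],[0,0,0],0],[[0,0,2],[0,0,0],0],[[0,0,0],[0,0,0],0]]'>/dev/null;./t.sh
python3 -m jog '[[[0,0,2],[0,0,0],0],[[0,0,2],[0,0,0],0],[[0,0,0],[0,0,0],0]]'>/dev/null;./t.sh
python3 -m jog '[[[0,0,2],[0,0,0],0],[[0,0,2],[0,0,0],0],[[0,0,0],[0,0,0],0]]'>/dev/null;./t.sh
python3 -m jog '[[[0,0,2],[0,0,0],0],[[0,0,2],[0,0,0],0],[[0,0,0],[0,0,0],0]]'>/dev/null;./t.sh
```

```text
tau [  0.1 -41.7 -26.3   0.    0.   -0. ] q [ 0.05  0.39  1.7  -0.    1.05  0.18] p [0.6507 0.1356 0.1157] F [-0.5  0.3 -0.3] t 58.525 w 0.0103
tau [ -0.1 -38.3 -24.4   0.   -0.3  -0. ] q [ 0.05  0.4   1.7  -0.    1.05  0.18] p [0.6514 0.1357 0.1133] F [-1.1 -0.3  5.9] t 58.9 w 0.0105
tau [ -0.2 -39.8 -24.7  -0.   -0.   -0. ] q [0.05 0.4  1.7  0.   1.04 0.18] p [0.6514 0.1358 0.1092] F [0.6 0.7 3.6] t 59.275 w 0.0106
tau [ -0.  -43.6 -27.3  -0.   -0.   -0. ] q [0.05 0.41 1.7  0.   1.03 0.18] p [0.6488 0.1355 0.101 ] F [ 0.6  0.6 -2.8] t 59.65 w 0.0104
```

```bash

python3 -m jog '[[[0,0.5,1.5],[0,0,0],0],[[0,0,0],[0,0,0],0],[[0,0,0],[0,0,0],0]]'>/dev/null;./t.sh
python3 -m jog '[[[0,0,1.5],[0,0,0],0],[[0,0,0],[0,0,0],0],[[0,0,0],[0,0,0],0]]'>/dev/null;./t.sh
```

```text
tau [ -0.  -43.2 -26.9  -0.    0.    0. ] q [ 0.05  0.41  1.7  -0.    1.03  0.18] p [0.6507 0.1355 0.1015] F [ 0.7  0.9 -2.4] t 60.025 w 0.0108
tau [  0.  -43.3 -26.9   0.    0.   -0. ] q [ 0.05  0.41  1.7  -0.    1.03  0.18] p [0.6507 0.1356 0.1001] F [-0.2  0.5 -2.4] t 60.4 w 0.0106
```

```bash

python3 -m jog '[[[0,0,1],[0,0,0],0],[[0,0,0],[0,0,0],0],[[0,0,0],[0,0,0],0]]'>/dev/null;./t.sh
python3 -m jog '[[[0,0,1],[0,0,0],0],[[0,0,0],[0,0,0],0],[[0,0,0],[0,0,0],0]]'>/dev/null;./t.sh
```

```text
tau [ -0.1 -41.5 -26.1   0.   -0.3  -0. ] q [ 0.05  0.41  1.7  -0.    1.03  0.18] p [0.6509 0.1355 0.0996] F [-1.6 -0.1  0.9] t 60.775 w 0.0108
tau [ -0.1 -39.  -25.3   0.   -0.8  -0. ] q [ 0.05  0.41  1.7  -0.    1.03  0.18] p [0.651  0.1356 0.0996] F [-2.9 -0.7  4.8] t 61.15 w 0.0104
```

```bash

python3 -m jog '[[[0,0,-1.5],[0,0,0],0],[[0,0,0],[0,0,0],0],[[0,0,0],[0,0,0],0.4],[[0,0,0],[0,0,0],0.4],[[0,0,0],[0,0,0],0.4],[[0,0,0],[0,0,0],0.4],[[0,0,-20],[0,0,0],0.4],[[0,0,-40],[0,0,0],0.4],[[0,0,-45],[0,0,0],0.4],[[20,-45,0],[0,0,0],0.5],[[20,-40,0],[0,0,0],0.6],[[0,0,0],[0,0,0],0.6]]' 50; ./t.sh
python3 - <<'E'
from h import *
import pickle
c=shot('wrist');cv2.imwrite('pics/w9.png',c['frame']);pickle.dump(c,open('w9.pkl','wb'))
E
```

```text
time_s: 62.65
ee_pos: [0.5694, 0.1873, 0.2063]
eef_rot: [[0.119, 0.993, 0.001], [0.993, -0.119, 0.0], [0.001, 0.001, -1.0]]
force: [0.3, 0.2, -0.4]
width: 0.0509
grip_force: 0.0
tau [  0.8 -35.  -27.5   0.1   0.1   0.1] q [0.15 0.16 1.81 0.   1.17 0.27] p [0.5694 0.1873 0.2063] F [ 0.3  0.2 -0.4] t 62.65 w 0.0509
```

View pics/w9.png

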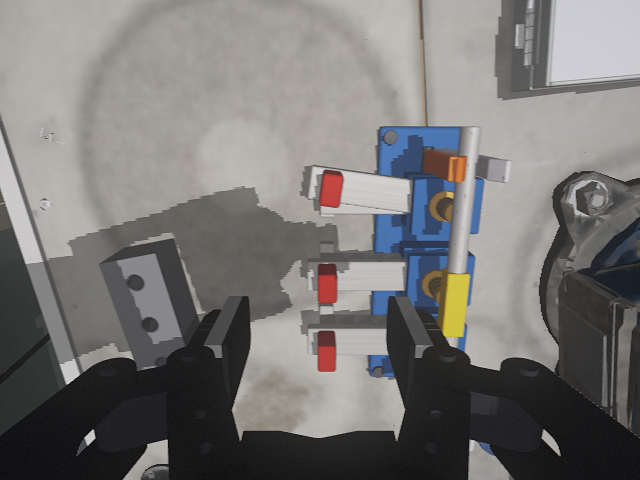

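```bash
cat > chk.py <<'E'
from h import *
import sys
c=shot('wrist');W=cloud(c);h=cv2.cvtColor(c['frame'],cv2.COLOR_BGR2HSV)
by=np.array([.1216,.9926]);bx=np.array([.9926,-.1216]);o=np.array([.6499,.1355])
B=np.stack([(W[...,:2]-o)@bx,(W[...,:2]-o)@by,W[...,2]],-1)
red=((h[...,1]>120)&((h[...,0]<12)|(h[...,0]>168))&(B[...,0]<-50e-3)&(B[...,2]>.05)).astype(np.uint8)
n,l,st,_=cv2.connectedComponentsWithStats(red)
for i in range(1,n):
    if st[i,4]<100: continue
    P=B[l==i];zt=np.percentile(P[:,2],85);P=P[P[:,2]>zt-.003];print('lug top: x,y',P[:,:2].mean(0).round(4),'z',zt.round(4),'n',len(P))
for y0 in(-.056,0,.056):
    k=(h[...,0]>12)&(h[...,0]<32)&(h[...,1]>110)&(abs(B[...,1]-y0)<.014)&(abs(B[...,0])<.014)&(B[...,2]<.0785)
    if k.sum()>20: P=B[k];print('pin',y0,'top z',np.percentile(P[:,2],97).round(4),'low (flange top ~.054)',np.percentile(P[:,2],5).round(4),k.sum())
for a in np.arange(-.11,.11,.02):
    k=(abs(B[...,0])<.01)&(B[...,1]>a)&(B[...,1]<a+.02)&(B[...,2]>.083)&(h[...,1]<90)
    if k.sum()>30: P=B[k];print('rod',a.round(2),'x',np.median(P[:,0]).round(4),'top z (.093)',np.percentile(P[:,2],92).round(4))
k=(h[...,0]<18)&(h[...,1]>120)&(B[...,2]>.08)&(abs(abs(B[...,1])-.088)<.012)
for s in(1,-1):
    P=B[k&(np.sign(B[...,1])==s)]
    if len(P)>20: print('jaw',s,'x max',np.percentile(P[:,0],97).round(4),'z',np.percentile(P[:,2],[3,97]).round(4),len(P))
k=(h[...,0]>22)&(h[...,0]<35)&(h[...,1]>150)&(B[...,2]>.085)
if k.sum(): print('sleeve y',np.percentile(B[k][:,1],[1,99]).round(4))
k=(B[...,0]<-.03)&(B[...,0]>-.07)&(B[...,1]>.03)&(B[...,1]<.11)&(B[...,2]>.03)&(B[...,2]<.05)
if k.sum(): print('link3 bar z at x -70..-50 / -50..-30',[np.percentile(B[k&(B[...,0]>a)&(B[...,0]<a+.02)][:,2],[5,50,95]).round(4).tolist() for a in(-.07,-.05)])
E
python3 chk.py
```

```text
lug top: x,y [-0.078   0.0697] z 0.066 n 646
lug top: x,y [-0.0799  0.0004] z 0.0659 n 528
lug top: x,y [-0.0796 -0.0554] z 0.066 n 425
pin 0 top z 0.0777 low (flange top ~.054) 0.0532 261
pin 0.056 top z 0.0779 low (flange top ~.054) 0.0531 338
rod -0.03 x 0.0031 top z (.093) 0.0935
rod 0.01 x -0.0005 top z (.093) 0.0937
rod 0.03 x -0.0006 top z (.093) 0.0936
rod 0.05 x -0.0006 top z (.093) 0.0937
rod 0.07 x 0.0034 top z (.093) 0.1068
rod 0.09 x 0.001 top z (.093) 0.104
jaw 1 x max -0.0047 z [0.0816 0.1081] 630
sleeve y [-0.02    0.0221]
link3 bar z at x -70..-50 / -50..-30 [[0.0304, 0.0402, 0.0413], [0.0306, 0.0402, 0.0414]]
```

```bash
python3 go.py .5837 .2444 .065 -.122
python3 -m jog '[[[30,5,0],[0,0,0],0],[[28.5,2.5,0],[0,0,0.003],0],[[0,0,0],[0,0,0],0],[[0,0,0],[0,0,0],0],[[0,0,40],[0,0,0],0],[[0,0,40],[0,0,0],0],[[0,0,30],[0,0,0],0],[[0,0,26],[0,0,0],0],[[0,0,0],[0,0,0],0],[[0,0,0],[0,0,0],0]]'; python3 go.py .5810 .2226 .065 -.122
```

```text
shift [ 59.5   4.3 141.3] turn z 0.0004 tilt [0.0028 0.0001]
time_s: 64.0
ee_pos: [0.5868, 0.2423, 0.0699]
eef_rot: [[0.126, 0.992, 0.002], [0.992, -0.126, 0.0], [0.001, 0.002, -1.0]]
force: [-0.4, -0.8, 0.8]
width: -0.0003
grip_force: 0.0
shift [-20.3  -3.3   4.9] turn z -0.0043 tilt [0.0018 0.0003]
```

```bash

python3 -m jog '[[[-4,-3.3,4],[0,0,0],0],[[-4,0,0],[0,0,0],0],[[-3,0,0],[0,0,0],0],[[-3,0,0],[0,0,0],0],[[-2,0,0],[0,0,0],0],[[-2,0,0],[0,0,0],0],[[0,0,0],[0,0,0],0],[[0,0,0],[0,0,0],0]]';./t.sh; python3 chk.py | grep -E "lug|jaw|pin"
```

```text
time_s: 65.0
ee_pos: [0.5804, 0.2252, 0.0646]
eef_rot: [[0.125, 0.992, 0.0], [0.992, -0.125, -0.0], [-0.0, 0.0, -1.0]]
force: [0.2, -0.3, -0.4]
width: -0.0003
grip_force: 0.0
tau [ -0.  -39.2 -24.3  -0.    0.   -0. ] q [ 0.21  0.38  1.82 -0.    0.94  0.33] p [0.5804 0.2252 0.0646] F [ 0.2 -0.3 -0.4] t 65.0 w -0.0003
lug top: x,y [-0.0799  0.0531] z 0.0661 n 177
pin 0.056 top z 0.0777 low (flange top ~.054) 0.0526 2057
jaw 1 x max -0.007 z [0.0814 0.1077] 5183
```

```bash

python3 -m jog '[[[15,0,0],[0,0,0],0],[[0,0,-40],[0,0,0],0],[[0,0,-50],[0,0,0],0.3],[[-30,-20,-50],[0,0,0],0.6],[[-40,0,0],[0,0,0],0.6],[[-20,15,0],[0,0,0],0.6],[[-20,0,0],[0,0,0],0.6],[[0,0,0],[0,0,0],0.6],[[0,0,0],[0,0,0],0.6]]';./t.sh; python3 chk.py
```

```text
time_s: 66.18
ee_pos: [0.5632, 0.1324, 0.2043]
eef_rot: [[0.125, 0.992, -0.001], [0.992, -0.125, 0.0], [0.0, -0.001, -1.0]]
force: [0.3, -0.3, 0.1]
width: 0.0512
grip_force: 0.0
tau [ -0.3 -32.7 -28.   -0.    0.    0. ] q [0.06 0.12 1.86 0.   1.17 0.18] p [0.5632 0.1324 0.2043] F [ 0.3 -0.3  0.1] t 66.175 w 0.0512
lug top: x,y [-0.0783  0.0585] z 0.066 n 739
lug top: x,y [-0.0802  0.0002] z 0.066 n 623
lug top: x,y [-0.0801 -0.0556] z 0.0659 n 520
pin -0.056 top z 0.0779 low (flange top ~.054) 0.0527 359
pin 0 top z 0.0779 low (flange top ~.054) 0.0528 315
pin 0.056 top z 0.0778 low (flange top ~.054) 0.0532 411
rod -0.09 x 0.0034 top z (.093) 0.1058
rod -0.07 x -0.0007 top z (.093) 0.0936
rod -0.05 x -0.0006 top z (.093) 0.0936
rod -0.03 x -0.0005 top z (.093) 0.0936
rod 0.01 x -0.0005 top z (.093) 0.0938
rod 0.03 x -0.0007 top z (.093) 0.0935
rod 0.05 x -0.0008 top z (.093) 0.0936
rod 0.07 x 0.003 top z (.093) 0.1068
rod 0.09 x 0.001 top z (.093) 0.1045
jaw 1 x max -0.0051 z [0.0819 0.1081] 839
sleeve y [-0.0203  0.0219]
link3 bar z at x -70..-50 / -50..-30 [[0.0391, 0.0403, 0.0416], [0.039, 0.0403, 0.0414]]
```

```bash
python3 -m jog '[[[40,-40,-20],[0,0,0],0.6],[[50,-30,0],[0,0,0],0.6],[[50,0,0],[0,0,0],0.6],[[50,0,0],[0,0,0],0.6],[[0,0,0],[0,0,0],0.6],[[0,0,0],[0,0,0],0.6]]' | head -2; python3 - <<'E'
from h import *
c=shot('scene');t=shot('top')
a=cv2.resize(c['frame'][195:285,280:400],(800,600),interpolation=cv2.INTER_CUBIC)[:, :]
b=cv2.resize(t['frame'][190:260,270:380],(400,255),interpolation=cv2.INTER_CUBIC)
a[345:,:400]=b;cv2.imwrite('pics/fin.png',a)
E
```

```text
time_s: 66.97
ee_pos: [0.5173, 0.3294, 0.2242]
```

View pics/fin.png

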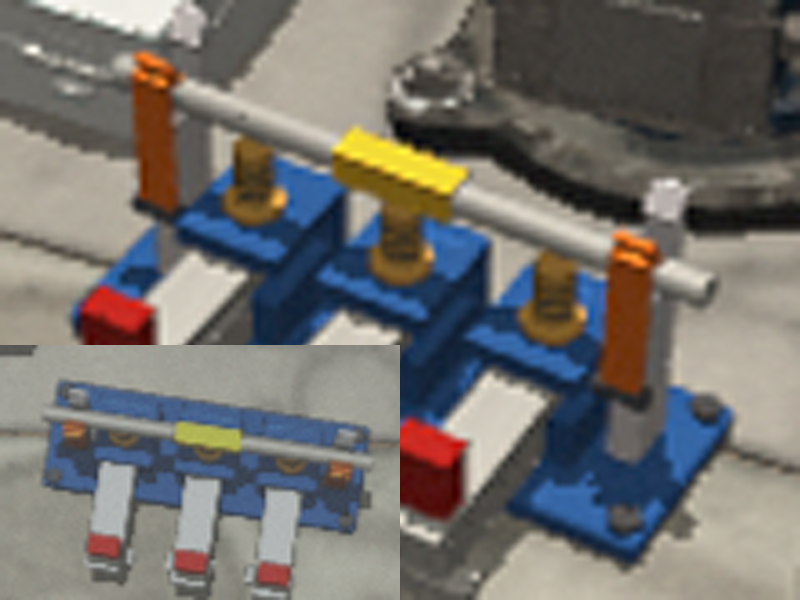

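The final picture shows all three pins seated. The rod lies home under both orange jaws, at (155,70) and (632,245), with both upright.

```bash
python3 -c "
from bench import arm
print(arm.job_done())"
```

```text
the job is handed in; nothing more can be done
None
```

The job is handed in at about 67 s: all three links are pinned in their yokes and the keeper bar is home in both clips with both jaws shut over it; link 3's tail had swung about 14 mm on its pin, and I pushed it back to within about 2.5 mm of straight.

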